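# Load the tube mixer's track and lock its guard

### The arm

A 6-joint arm with a two-finger parallel gripper is mounted at the origin on a cart in front of the work surface, level with it; the furniture and walls round the work are solid. World frame = base frame: x ahead of the robot, y to its left, z up, the work surface at z = 0. Lengths are in m, angles in rad, forces in N, time in s.
With the tool pointing down it reaches from about 0.25 to 0.775 m from the base axis. Payload 4 kg.
Tool frame: the origin (TCP) lies at the very end of the fingers, on their centre line; the grasp point (between the pads) lies 19 mm behind it; z points along the fingers, y is the line along which they close (so a half turn about z gives the same grasp; the last joint's range is limited). The gripper opens to 94 mm and grips with 3 to 60 N. Pads are 16 mm wide; open, the fingers measure 119 mm over their backs; the gripper's body (75 mm by 177 mm) begins 78 mm behind the grasp point.
Start: joints at [-1.286, 0.087, 1.371, -0, 1.684, -0.103], TCP at [0.208, -0.509, 0.206] pointing down, gripper open.
Joint ranges: [-3.1, 3.1], [-0.76, 2.03], [0.27, 2.55], [-1.08, 4.22], [0.17, 2.65], [-2.57, 2.57]. Speed limits (rad/s): [2.79, 2.79, 3.14, 3.14, 3.14, 3.14].

### API

Orientations are given as [roll, pitch, yaw] about the fixed x, y, z axes, in that order (R = Rz(yaw) Ry(pitch) Rx(roll)).
In Python, from bench import robot, vision gives the robot as it stands.
- The arm moves only by the shell command python3 -m crank 'ROWS'. ROWS is JSON, a list of rows, each a list of 3 entries, a list of its own where there are three numbers: the closure, from 0 (fully open) to 1 (shut), then the shift along the tool's x, y, z in m, then the turn, a rotation vector about the tool's x, y, z in degrees. A call has 1 to 8 rows; each row shifts and turns the commanded pose from where the row before left it, along the tool's axes as they then stand; what a row does not reach is not made up. A row lasts 1/10 s, in which the tool goes at most 50 mm and 8.59 degrees, less where a joint would pass 70% of its speed; a pose out of reach is approached as far as the arm can. A call with a gripper value outside its range is refused whole. The fingers move at their own pace and stop on an object; the grip force is fixed at half the most. Time passes only in rows, so rows that do not move let the fingers close. It gives the time, the measured TCP pose, the force, the opening and the grip force at its end, in the units of the state.
- robot.get_obs(): the state, without advancing time (a new reading comes with each control period).
- vision.snapshot(name): name is "scene" or "side" or "wrist"; returns a dict with "color" (420x560x3 uint8, red, green, blue), "z_map" (420x560 float32, m along the optical axis (not along the pixel's ray), 0 where there is no reading), "fx", "fy", "cx", "cy" (pixels), "R" (3x3) and "t" (3): a world point X has camera coordinates R X + t. Camera axes: x right, y down, z forward; pixel columns grow to the right and rows downward; lengths in m; the calibration is good to about 2 mm. A picture is of the moment at which its call begins.
- robot.close_job(): hands the job in; it is judged then, once.
The state is a dict: "time": time; "joint_positions": joint angles; "qvel": joint speeds; "joint_torque": joint torques, N m; "tool_pos": TCP position; "ee_rot": TCP orientation; "wrist_force": force on the tool from outside, world axes, zero at the start; "wrist_torque": the same for the moment, N m; "width": finger opening in m; "finger_force": force on a finger pad.
Only numpy, scipy, OpenCV 4.12 (cv2) and the standard library are available. Lean on these libraries where they do the work, as an engineer would, in place of code of your own. Each camera call takes 0.05 s, during which the arm holds its last target. There are 200 camera calls.

### The job

Bring every tube carrier on the worktop into the tube mixer: each goes in at the front of the T-shaped track, puck under the retaining plate and tube up through the slot, along to its place, one at the left end and one at the right end of the cross lane to balance the mixer, and a third, if there is one, in the middle between them. Then stand the guard bar on the deck across the mouth of the track and push its flat tongue straight into the slot of the interlock box, fully home, and last press the start button and let go. Leave the low jar, the small pot and the label roll where they are.

Things in the scene. Friction and masses are not known exactly. Their poses are not given: they have to be found in the camera images.
- mixer: bench tube mixer, fixed, yaw varies; origin on the worktop under it; x points from its open front to its back, y to its left, z up. Deck top 10 mm above the worktop (x -88 to 62, y -96 to 96 mm). T-shaped track: entry lane on y = 0 from its mouth at x = -35 mm back to the cross lane on x = 30 mm. Interlock box at the front left: x -95 to -35, y 50 to 118 mm, 48 mm high
- mouth (a point): point on the deck 30 mm in front of the entry lane's mouth (mixer x = -65, y = 0 mm). The track lies under a 5 mm retaining plate, 28 mm above the deck (plate top 43 mm above the worktop), open only at this mouth and along a T-shaped slot 26 mm wide over the middle of both lanes: the puck runs under the plate on the deck, the tube sticks up through the slot
- seat_left (a point): point on the deck at the left end of the cross lane (mixer x = 30, y = 62 mm); the slot ends 13 mm farther out
- seat_right (a point): point on the deck at the right end of the cross lane (mixer x = 30, y = -62 mm); the slot ends 13 mm farther out
- seat_middle (a point): point on the deck where the entry lane meets the cross lane (mixer x = 30, y = 0 mm)
- switch_slot (a point): middle of the mouth of the interlock slot (mixer x = -65, y = 50 mm, 27 mm above the worktop), in the box's face that looks to mixer -y: upright slot 10 mm wide (along x), 34 mm deep (along +y), from the deck to 30 mm above it
- start (a joint): start button on top of the interlock box: 0 is up, 0.006 m fully down at about 5 N; it springs back; pressed counts from 0.004 m
- start_top (a point): middle of the start button's top face, 24 mm diameter; pressed straight down
- guard_bar_mid (a point): guard bar, its centre 37.5 mm above its underside; 75 mm high, 0.15 kg, lies along its y. Foot 30 mm wide (x), 80 mm long (y), 8 mm high; on it a rib 12 mm wide to 32 mm height; in the middle an upright grip 14 mm thick (x), 36 mm long (y), up to 75 mm. The tongue juts from its +y end. Fully home (standing on the deck, +y end against the box), this point is at mixer x = -65, y = 10 mm
- tongue_tip (a point): middle of the end of the guard bar's flat steel tongue: 68 mm from the bar's middle towards its +y, 17 mm above its underside; tongue 5 mm thick (x), 18 mm high, 28 mm long (y)
- low_jar: bystander: low white jar with a black lid, 66 mm diameter, 60 mm high, behind the mixer; origin under its middle
- lidded_pot: bystander: small white pot, 55 mm diameter, 46 mm high, to the right of the mixer; origin under its middle
- label_roll: bystander: roll of labels, 68 mm diameter, 37 mm high, to the right of the mixer; origin under its middle
- carrier_1_mid (a point): tube carrier: grey round puck, 44 mm diameter, 20 mm high, with a white capped tube of 18 mm diameter standing in its middle, 95 mm high in all, 0.1 kg; this point is on its axis half-way up, 47.5 mm above its underside; z up the tube. Grip the tube high up, since the track's plate lies close above the puck. May be absent
- carrier_2_mid (a point): tube carrier: grey round puck, 44 mm diameter, 20 mm high, with a white capped tube of 18 mm diameter standing in its middle, 95 mm high in all, 0.1 kg; this point is on its axis half-way up, 47.5 mm above its underside; z up the tube. Grip the tube high up, since the track's plate lies close above the puck. May be absent
- carrier_3_mid (a point): tube carrier: grey round puck, 44 mm diameter, 20 mm high, with a white capped tube of 18 mm diameter standing in its middle, 95 mm high in all, 0.1 kg; this point is on its axis half-way up, 47.5 mm above its underside; z up the tube. Grip the tube high up, since the track's plate lies close above the puck. May be absent
- carrier_1: the same thing's origin, in the middle of its underside; axes as at its _mid point
- carrier_2: the same thing's origin, in the middle of its underside; axes as at its _mid point
- carrier_3: the same thing's origin, in the middle of its underside; axes as at its _mid point
- guard_bar: the same thing's origin, in the middle of its underside; axes as at its _mid point. Where it starts, the baskets of the tall fixed wire carousel begin about 9 cm behind it (world x above 0.57): keep the hand in front of them
Not all that is in view belongs to the job. Leave any yellow look-alike of the carrier_3 alone.

How it is judged:
On the way, in this order (a step that is already met when the one before it is completed fails the run):
1. all carriers stand in their places in the track, one at each end (((horizontal distance between carrier_1_mid and seat_left below 0.01 m and height (world z) of carrier_1_mid below 0.068 m and angle between carrier_1_mid's own z axis and vertical below 0.15 rad) or (horizontal distance between carrier_1_mid and seat_right below 0.01 m and height (world z) of carrier_1_mid below 0.068 m and angle between carrier_1_mid's own z axis and vertical below 0.15 rad) or (horizontal distance between carrier_1_mid and seat_middle below 0.01 m and height (world z) of carrier_1_mid below 0.068 m and angle between carrier_1_mid's own z axis and vertical below 0.15 rad)) and ((horizontal distance between carrier_2_mid and seat_left below 0.01 m and height (world z) of carrier_2_mid below 0.068 m and angle between carrier_2_mid's own z axis and vertical below 0.15 rad) or (horizontal distance between carrier_2_mid and seat_right below 0.01 m and height (world z) of carrier_2_mid below 0.068 m and angle between carrier_2_mid's own z axis and vertical below 0.15 rad) or (horizontal distance between carrier_2_mid and seat_middle below 0.01 m and height (world z) of carrier_2_mid below 0.068 m and angle between carrier_2_mid's own z axis and vertical below 0.15 rad)) and ((horizontal distance between carrier_3_mid and seat_left below 0.01 m and height (world z) of carrier_3_mid below 0.068 m and angle between carrier_3_mid's own z axis and vertical below 0.15 rad) or (horizontal distance between carrier_3_mid and seat_right below 0.01 m and height (world z) of carrier_3_mid below 0.068 m and angle between carrier_3_mid's own z axis and vertical below 0.15 rad) or (horizontal distance between carrier_3_mid and seat_middle below 0.01 m and height (world z) of carrier_3_mid below 0.068 m and angle between carrier_3_mid's own z axis and vertical below 0.15 rad)) and ((horizontal distance between carrier_1_mid and seat_left below 0.01 m and height (world z) of carrier_1_mid below 0.068 m and angle between carrier_1_mid's own z axis and vertical below 0.15 rad) or (horizontal distance between carrier_2_mid and seat_left below 0.01 m and height (world z) of carrier_2_mid below 0.068 m and angle between carrier_2_mid's own z axis and vertical below 0.15 rad) or (horizontal distance between carrier_3_mid and seat_left below 0.01 m and height (world z) of carrier_3_mid below 0.068 m and angle between carrier_3_mid's own z axis and vertical below 0.15 rad)) and ((horizontal distance between carrier_1_mid and seat_right below 0.01 m and height (world z) of carrier_1_mid below 0.068 m and angle between carrier_1_mid's own z axis and vertical below 0.15 rad) or (horizontal distance between carrier_2_mid and seat_right below 0.01 m and height (world z) of carrier_2_mid below 0.068 m and angle between carrier_2_mid's own z axis and vertical below 0.15 rad) or (horizontal distance between carrier_3_mid and seat_right below 0.01 m and height (world z) of carrier_3_mid below 0.068 m and angle between carrier_3_mid's own z axis and vertical below 0.15 rad))), for 0.2 s.
2. the guard bar's tongue is fully home in the interlock slot (y of tongue_tip in the frame of mixer above 0.072 m and x of tongue_tip in the frame of mixer between -0.07 and -0.06 m and z of guard_bar_mid in the frame of mixer below 0.054 m and angle between the y axis of guard_bar_mid and the y axis of mixer, either way round below 0.12 rad and angle between guard_bar_mid's own z axis and vertical below 0.12 rad), for 0.2 s.
3. the start button is pressed (value of joint start above 0.004 m), for 0.05 s.
At the end, for the whole second after the job is handed in: Every carrier present stands upright in the track under the plate within 10 mm of a place, with the left and the right place both taken; the guard bar stands on the deck with at least 22 mm of its tongue in the slot, straight; the button is up again and all is at rest (all of step 1 and all of step 2 and linear speed of each of carrier_1, carrier_2, carrier_3, guard_bar below 0.02 m/s and value of joint start below 0.002 m); the robot touches nothing.
It fails at once if the low jar is moved by more than 3 cm (distance of low_jar from where it was at the start of the episode above 0.03 m).
It fails at once if the lidded pot is moved by more than 3 cm (distance of lidded_pot from where it was at the start of the episode above 0.03 m).
It fails at once if the label roll is moved by more than 3 cm (distance of label_roll from where it was at the start of the episode above 0.03 m).
Of carrier_1, carrier_2, carrier_3 only 2 to 3 are there at a start; the rules pass over those that are not, and their reading is None.
At some moment in a run one of carrier_1, carrier_2, carrier_3 may be knocked a few centimetres aside while the robot is not near it.
Once in a run the grip may slacken for a moment while it holds something.
It also fails if it takes over 210 s, if anything falls off the work surface, if the arm or the gripper's body presses on something with over 40 N, if the wrist force passes 120 N, or if a joint passes its speed limit or range.

## Working session

There is one attempt and no reset: what is moved stays moved. The work goes in short steps, Python scripts to look and compute and a shell command to move; the robot and the scene stay as the last step left them, time stands still between calls to the robot, and variables do not carry over. Pictures are saved under pics/ and viewed, at most 14 in all, crops included, and the job is handed in when it is done.

```bash
ls; mkdir -p pics; cat > h.py <<'E'
import numpy as np, cv2
from bench import robot, vision
def snap(n, fn=None):
    s=vision.snapshot(n)
    if fn: cv2.imwrite('pics/'+fn, s['color'][:,:,::-1])
    np.savez('last_'+n+'.npz',**s)
    return s
def cloud(s):
    z=s['z_map']; v,u=np.mgrid[:z.shape[0],:z.shape[1]]
    P=np.stack([(u-s['cx'])/s['fx']*z,(v-s['cy'])/s['fy']*z,z],-1)
    W=(P-s['t'])@s['R']
    W[z==0]=np.nan
    return W
E
python3 - <<'E'
from h import *
a=snap('scene','a_scene.png'); b=snap('side','a_side.png')
print(robot.get_obs())
for s in (a,b): print(-s['R'].T@s['t'], s['R'][2])
E
```

```text
pics
{'time': 0.1, 'joint_positions': array([-1.28610334e+00,  8.78590869e-02,  1.37206453e+00, -1.83205307e-05,
        1.68360588e+00, -1.03109079e-01]), 'qvel': array([ 0.00126446, -0.00107911, -0.00470585,  0.00099744,  0.00193573,
       -0.00030257]), 'joint_torque': array([ 2.24726224e-03, -3.41254628e+01, -3.03300047e+01,  7.21234689e-02,
        3.04256938e-02, -1.05441648e-04]), 'tool_pos': array([ 0.207833  , -0.50869557,  0.20445283]), 'ee_rot': array([-3.13966423e+00, -1.81240250e-04,  3.87799851e-01]), 'wrist_force': array([ 0.82468894,  0.30619523, -0.63049455]), 'wrist_torque': array([-0.00906843,  0.0419689 ,  0.01728202]), 'finger_force': 0.0, 'width': 0.09417821336374899}
[-0.23362227  0.72211084  0.71312345] [ 0.5349242  -0.6986122  -0.47518112]
[ 0.25969826 -1.13206182  0.68707897] [ 0.19680118  0.80311983 -0.56237695]
```

View pics/a_scene.png

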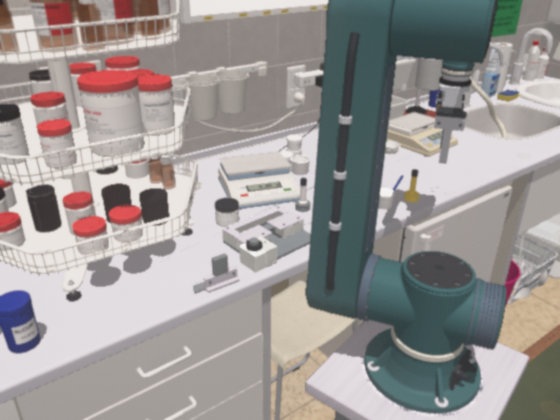

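View pics/a_side.png

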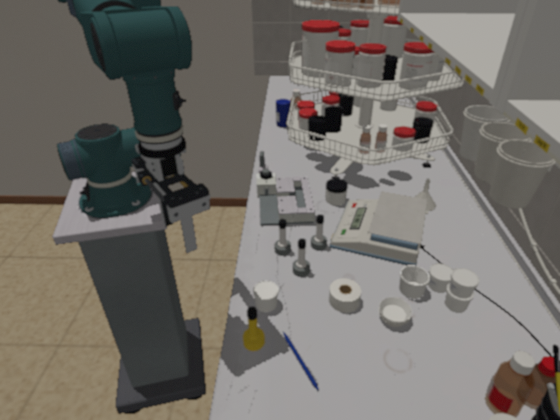

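The side view shows three carriers, with tubes at about (282,235), (319,230) and (302,258). The mixer is at (288,200), the guard bar at (263,165), the jar at (337,190), the pot at (266,295), the roll at (345,292) and the yellow look-alike at (253,328).

```bash
python3 - <<'E'
from h import *
s=dict(np.load('last_side.npz')); W=cloud(s); c=s['color']
def reg(name,u0,u1,v0,v1,z0,z1):
    p=W[v0:v1,u0:u1].reshape(-1,3); p=p[(p[:,2]>z0)&(p[:,2]<z1)]
    if len(p)==0: print(name,'none');return p
    print(name,len(p),p.mean(0).round(4),p.min(0).round(3),p.max(0).round(3)); return p
reg('c282',272,292,212,256,.03,.1); reg('c319',309,329,208,250,.03,.1); reg('c302',292,312,234,276,.03,.1)
for n,q in (('c282',(272,292,238,256)),('c319',(309,329,232,250)),('c302',(292,312,256,276))): reg(n+'puck',*q,.015,.024)
reg('bar',252,276,145,182,.01,.09); reg('jar',322,350,175,205,.05,.07)
reg('pot',250,284,280,310,.035,.05); reg('roll',325,365,275,310,.03,.045)
m=reg('plate',255,320,170,226,.039,.047); 
import cv2
print(cv2.minAreaRect((m[:,:2]*1000).astype(np.float32)))
# scaled crop
im=cv2.resize(c[140:320,230:370,::-1],None,fx=4.2,fy=3.3,interpolation=cv2.INTER_CUBIC)
cv2.imwrite('pics/b.png',im)
# top-down height map from both cams, 1mm per px: x 0.25..0.65,y -0.35..0.25
H=np.zeros((400,600),np.float32);C=np.zeros((400,600,3),np.uint8)
for n in ('scene','side'):
    s=dict(np.load(f'last_{n}.npz'));w=cloud(s);col=s['color']
    w=cv2.resize(w.astype(np.float32),None,fx=1,fy=1)
    ok=np.isfinite(w[...,0])&(w[...,2]<.12)&(w[...,2]>-.01)
    i=((w[...,0]-.25)*1000);j=((w[...,1]+.35)*1000)
    ok&=(i>=0)&(i<400)&(j>=0)&(j<600)
    for a,b,z,k in zip(i[ok].astype(int),j[ok].astype(int),w[...,2][ok],col[ok]):
        if z>=H[a,b]: 
            H[max(a-1,0):a+2,max(b-1,0):b+2]=np.maximum(H[max(a-1,0):a+2,max(b-1,0):b+2],z)
v=cv2.applyColorMap((np.clip(H,0,.1)*2550).astype(np.uint8),cv2.COLORMAP_JET)
cv2.imwrite('pics/top.png',cv2.resize(v[::-1,::-1],None,fx=1.33,fy=1.33))
E
```

```text
c282 240 [ 0.4491 -0.3359  0.0599] [ 0.431 -0.371  0.03 ] [ 0.491 -0.241  0.097]
c319 214 [ 0.5372 -0.3496  0.0631] [ 0.527 -0.374  0.03 ] [ 0.555 -0.256  0.098]
c302 201 [ 0.4652 -0.4489  0.0688] [ 0.457 -0.455  0.03 ] [ 0.476 -0.437  0.098]
c282puck 120 [ 0.4388 -0.3673  0.0202] [ 0.42  -0.383  0.015] [ 0.462 -0.339  0.024]
c319puck 115 [ 0.5348 -0.3706  0.0201] [ 0.515 -0.387  0.015] [ 0.559 -0.345  0.024]
c302puck 138 [ 0.465  -0.4511  0.0202] [ 0.445 -0.467  0.015] [ 0.488 -0.419  0.023]
bar 322 [ 0.4597 -0.0363  0.0537] [ 0.425 -0.102  0.01 ] [0.489 0.11  0.078]
jar 260 [ 0.6493 -0.1786  0.0591] [ 0.618 -0.207  0.05 ] [ 0.684 -0.142  0.064]
pot 440 [ 0.3634 -0.5302  0.0447] [ 0.337 -0.555  0.035] [ 0.391 -0.5    0.049]
roll 584 [ 0.5326 -0.5621  0.0365] [ 0.5   -0.594  0.03 ] [ 0.568 -0.524  0.041]
plate 1010 [ 0.5132 -0.1761  0.0437] [ 0.422 -0.272  0.039] [ 0.585 -0.06   0.047]
((492.04754638671875, -162.71859741210938), (201.3976287841797, 158.70643615722656), 80.14885711669922)
```

View pics/b.png

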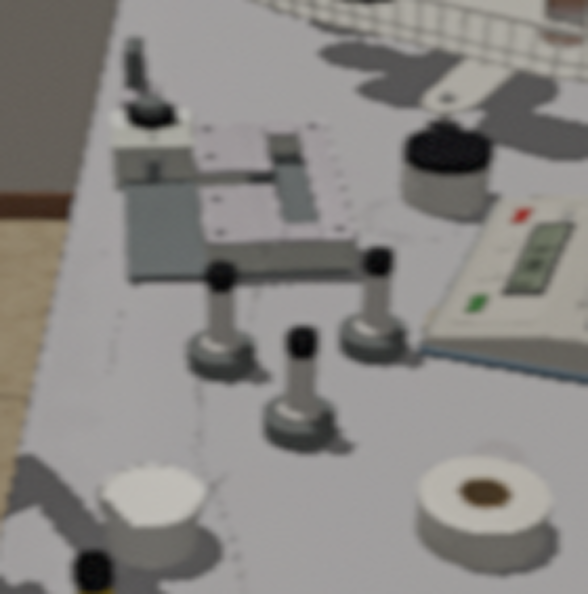

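View pics/top.png

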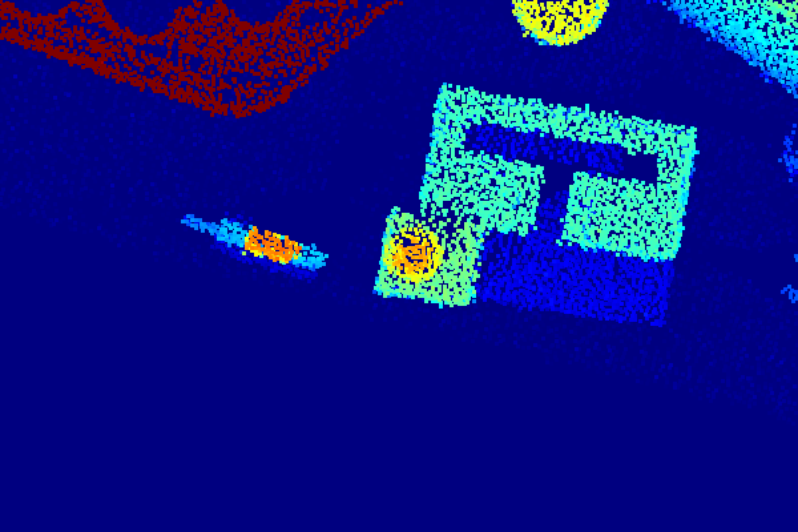

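The top-down map shows the mixer yawed by about -8°, with its box at the left front. The guard bar's grip is near (0.467, 0.045) m and its tongue points left. Next I'll fit exact poses.

```bash
cat > fit.py <<'E'
from h import *
from scipy.optimize import minimize, least_squares
def pts(*names):
    return np.vstack([cloud(dict(np.load(f'last_{n}.npz'))).reshape(-1,3) for n in names])
def hm(x,y):
    h=np.zeros_like(x)
    h[(x>-.088)&(x<.062)&(abs(y)<.096)]=.010
    h[(x>-.035)&(x<.062)&(abs(y)<.096)]=.043
    h[((x>-.035)&(x<.043)&(abs(y)<.013))|((x>.017)&(x<.043)&(abs(y)<.075))]=.010
    h[(x>-.095)&(x<-.035)&(y>.05)&(y<.118)]=.048
    return h
def hb(x,y):
    h=np.zeros_like(x)
    h[(abs(x)<.015)&(abs(y)<.04)]=.008
    h[(abs(x)<.0025)&(y>0)&(y<.068)]=.026
    h[(abs(x)<.006)&(abs(y)<.04)]=.032
    h[(abs(x)<.007)&(abs(y)<.018)]=.075
    return h
def fit(P,h,p0,r,z1,base=0):
    P=P[np.isfinite(P[:,0])]
    P=P[(np.hypot(*(P[:,:2]-p0[:2]).T)<r)&(P[:,2]<z1)&(P[:,2]>-.01)]
    def f(p):
        d=P[:,:2]-p[:2];c,s=np.cos(p[2]),np.sin(p[2])
        return np.minimum(abs(h(d[:,0]*c+d[:,1]*s,-d[:,0]*s+d[:,1]*c)+base-P[:,2]),.02).mean()*1e3
    best=min((minimize(f,p0,method='Nelder-Mead',options=dict(initial_simplex=np.array(p0)+np.vstack([np.zeros(3),np.diag(q)]))) for q in ([.01,.01,.1],[-.01,.01,-.1],[.005,-.01,.05])),key=lambda o:o.fun)
    return best.x,best.fun
def tube(P,c,z0=.035,z1=.092):
    P=P[np.isfinite(P[:,0])]
    P=P[(np.hypot(*(P[:,:2]-c).T)<.02)&(P[:,2]>z0)&(P[:,2]<z1)]
    o=least_squares(lambda q:np.hypot(*(P[:,:2]-q).T)-.009,c,loss='soft_l1',f_scale=.002)
    return o.x,len(P)
def togo(x,y,z,yaw):
    """tool-axes shift and turn from the measured pose to a tool-down target"""
    from scipy.spatial.transform import Rotation as R
    o=robot.get_obs(); A=R.from_euler('xyz',o['ee_rot']); B=R.from_euler('xyz',[np.pi,0,yaw])
    print('shift mm',(A.inv().apply(np.array([x,y,z])-o['tool_pos'])*1e3).round(1),'turn deg',np.degrees((A.inv()*B).as_rotvec()).round(1))
def mix(m,x,y):
    c,s=np.cos(m[2]),np.sin(m[2]); return np.round([m[0]+c*x-s*y,m[1]+s*x+c*y],4)
E
python3 - <<'E'
from fit import *
for n in (('scene','side'),('side',),('scene',)):
    P=pts(*n); m,e=fit(P,hm,[.49,-.165,-.13],.17,.075); print(n,'mixer',m.round(4),e)
    b,e=fit(P,hb,[.467,.0455,-.29],.09,.09); print('bar',b.round(4),e)
P=pts('side')
for c in ((.441,-.361),(.537,-.367),(.466,-.445)): print(tube(P,np.array(c)))
m,_=fit(pts('scene','side'),hm,[.49,-.165,-.13],.17,.075)
for n,q in dict(mouth=(-.065,0),L=(.03,.062),R=(.03,-.062),M=(.03,0)).items(): print(n,mix(m,*q))
P=pts('scene','side'); d=P[np.isfinite(P[:,0])]; q=mix(m,-.065,.084); d=d[(np.hypot(*(d[:,:2]-q).T)<.03)&(d[:,2]>.053)&(d[:,2]<.09)]
print('button',d[:,2].max(),d[d[:,2]>.056].mean(0),len(d))
P=P[np.isfinite(P[:,0])]; k=P[(P[:,1]>-.1)&(P[:,1]<.2)&(P[:,2]>.1)&(P[:,2]<.3)&(P[:,0]>.4)]
print('basket min x',np.percentile(k[:,0],1),k[:,2].min())
E
```

```text
('scene', 'side') mixer [ 0.5063 -0.168  -0.1667] 6.501679515122236
bar [ 0.4662  0.0438 -0.2673] 6.428089558892624
('side',) mixer [ 0.5065 -0.1679 -0.1717] 5.308740213151878
bar [ 0.466   0.0434 -0.2683] 3.4871661937385263
('scene',) mixer [ 0.5063 -0.1664 -0.1665] 7.508120834400305
bar [ 0.4664  0.0448 -0.2612] 6.951877971481963
(array([ 0.44080553, -0.35945263]), 129)
(array([ 0.53689201, -0.36268426]), 128)
(array([ 0.46689392, -0.44350343]), 145)
mouth [ 0.4422 -0.1572]
L [ 0.5462 -0.1118]
R [ 0.5256 -0.2341]
M [ 0.5359 -0.173 ]
button 0.07356280410432098 [ 0.45538926 -0.06230381  0.0638049 ] 240
basket min x 0.5681035958607599 0.10000379408444082
```

```bash
python3 -m crank '[[0,[0,0,0],[0,0,-8.3]],[0,[0,0,0],[0,0,-8.3]],[0,[0,0,0],[0,0,-8.3]],[0,[0,0,0],[0,0,-8.3]],[0,[0,0,0],[0,0,-8.3]],[0,[0,0,0],[0,0,-8.3]],[0,[0,0,0],[0,0,-8.3]],[0,[0,0,0],[0,0,0]]]'
python3 -c "
from fit import *
togo(.4408,-.3595,.15,1.403)"
```

```text
time: 0.9
tool_pos: [0.2079, -0.5089, 0.2049]
ee_rot: [-3.141, -0.001, 1.402]
wrist_force: [-0.3, 0.4, 0.5]
width: 0.0939
finger_force: 0.0
shift mm [186.4 204.4  55. ] turn deg [-0.  -0.1 -0.1]
```

```bash
python3 -m crank '[[0,[27,29,0],[0,0,0]],[0,[27,29,0],[0,0,0]],[0,[27,29,0],[0,0,0]],[0,[27,29,10],[0,0,0]],[0,[27,29,15],[0,0,0]],[0,[27,29,15],[0,0,0]],[0,[24,30,15],[0,0,0]],[0,[0,0,0],[0,0,0]]]'
python3 -c "
from fit import *
s=snap('wrist','w1.png')
W=cloud(s)
print(tube(W.reshape(-1,3),np.array([.4408,-.3595])))
print(tube(pts('side'),np.array([.4408,-.3595])))
P=W.reshape(-1,3);P=P[np.isfinite(P[:,0])]
q=P[(np.hypot(*(P[:,:2]-[.4408,-.3595]).T)<.02)&(P[:,2]>.085)];print('cap',q.mean(0),len(q))
m,e=fit(P,hm,[.5063,-.168,-.168],.17,.075);print(m,e)
togo(.4408,-.3595,.15,1.403)"
```

```text
time: 1.7
tool_pos: [0.4952, -0.3215, 0.1353]
ee_rot: [-3.137, -0.005, 1.405]
wrist_force: [-1.1, -0.3, -0.1]
width: 0.0941
finger_force: 0.0
(array([ 0.44041956, -0.36001304]), 523)
(array([ 0.44080553, -0.35945263]), 129)
cap [ 0.4415259  -0.35811553  0.09375998] 516
[ 0.50673819 -0.1676111  -0.17595836] 2.9698991934815906
shift mm [-43.9 -46.2 -12.9] turn deg [-0.2 -0.1  0. ]
```

View pics/w1.png

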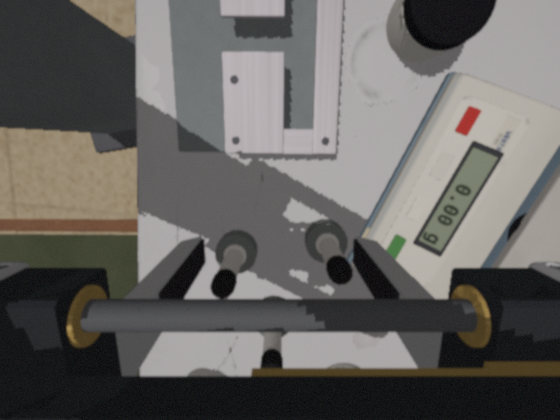

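The wrist view shows the three carriers at (237,250), (325,240) and (270,320), and the mixer's right half above them. The last shift came out about 1.25 times what I commanded, so I'll test that scale on this correction.

```bash
python3 -m crank '[[0,[-17,-18,0],[0,0,0]],[0,[-18,-19,0],[0,0,0]],[0,[0,0,0],[0,0,0]],[0,[0,0,0],[0,0,0]]]'
python3 -c "
from fit import *
togo(.4406,-.3597,.056,1.399)"
```

```text
time: 2.15
tool_pos: [0.4081, -0.3835, 0.1406]
ee_rot: [3.14, 0.001, 1.396]
wrist_force: [0.2, 0.3, -0.1]
width: 0.0939
finger_force: 0.0
shift mm [29.2 27.8 84.6] turn deg [ 0.1  0.1 -0.2]
```

```bash
for i in 1 2; do python3 -m crank '[[0,[0,0,0],[0,0,0]],[0,[0,0,0],[0,0,0]],[0,[0,0,0],[0,0,0]]]' | head -2; done
python3 -c "
from fit import *
togo(.4406,-.3597,.056,1.399)"
```

```text
time: 2.45
tool_pos: [0.4104, -0.3814, 0.1397]
time: 2.75
tool_pos: [0.4099, -0.3817, 0.1396]
shift mm [26.8 26.5 83.6] turn deg [-0.  -0.   0.2]
```

```bash
python3 -m crank '[[0,[13,0,0],[0,0,0]],[0,[13,0,0],[0,0,0]],[0,[0,0,0],[0,0,0]],[0,[0,0,0],[0,0,0]],[0,[0,0,0],[0,0,0]],[0,[0,0,0],[0,0,0]]]' | head -2
python3 -c "
from fit import *
togo(.4406,-.3597,.056,1.399)"
python3 -m crank '[[0,[0,10,0],[0,0,0]],[0,[0,10,0],[0,0,0]],[0,[0,0,0],[0,0,0]],[0,[0,0,0],[0,0,0]],[0,[0,0,0],[0,0,0]],[0,[0,0,0],[0,0,0]]]' | head -2
python3 -c "
from fit import *
togo(.4406,-.3597,.056,1.399)"
```

```text
time: 3.35
tool_pos: [0.4263, -0.2845, 0.1397]
shift mm [-71.6  26.8  83.7] turn deg [0.  0.  0.1]
time: 3.95
tool_pos: [0.5242, -0.3006, 0.1407]
shift mm [-72.3 -72.5  84.7] turn deg [0.1 0.  0.1]
```

The shift entries are in metres. I had been typing millimetres, so every row was clipped to 50 mm. From here I'll use metres.

```bash
python3 -m crank '[[0,[-0.024,-0.024,0],[0,0,0]],[0,[-0.024,-0.024,0],[0,0,0]],[0,[-0.024,-0.024,0],[0,0,0]],[0,[0,0,0],[0,0,0]],[0,[0,0,0],[0,0,0]],[0,[0,0,0],[0,0,0]]]' | head -2
python3 -c "
from fit import *
togo(.4406,-.3597,.056,1.399)"
```

```text
time: 4.55
tool_pos: [0.4423, -0.3586, 0.1404]
shift mm [-1.3 -1.6 84.4] turn deg [0.1 0.  0.2]
```

```bash
python3 -m crank '[[0,[-0.001,-0.002,0.028],[0,0,0]],[0,[0,0,0.028],[0,0,0]],[0,[0,0,0.028],[0,0,0]],[0,[0,0,0],[0,0,0]],[0.6,[0,0,0],[0,0,0]],[1,[0,0,0],[0,0,0]],[1,[0,0,0],[0,0,0]],[1,[0,0,0],[0,0,0]]]'
python3 -m crank '[[1,[0,0,0],[0,0,0]],[1,[0,0,0],[0,0,0]],[1,[0,0,0],[0,0,0]],[1,[0,0,0],[0,0,0]],[1,[0,0,-0.008],[0,0,0]],[1,[0,0,-0.008],[0,0,0]],[1,[0,0,0],[0,0,0]]]'
python3 -c "
from fit import *
m=[.5064,-.1678,-.172]
x,y=mix(m,-.066,0);togo(x,y,.072,1.399)"
```

```text
time: 5.35
tool_pos: [0.4407, -0.3604, 0.0573]
ee_rot: [3.139, 0.002, 1.402]
wrist_force: [-0.2, 0.2, -0.2]
width: 0.0654
finger_force: 0.0
time: 6.05
tool_pos: [0.4407, -0.3606, 0.0736]
ee_rot: [3.139, 0.002, 1.402]
wrist_force: [0.4, 0.0, -0.8]
width: 0.0174
finger_force: 29.9
shift mm [201.3 -33.6   1.1] turn deg [0.2 0.1 0.2]
```

```bash
python3 -m crank '[[1,[0,-0.017,0],[0,0,0]],[1,[0.010,-0.017,0],[0,0,0]],[1,[0.032,0,0],[0,0,0]],[1,[0.032,0,0],[0,0,0]],[1,[0.032,0,0],[0,0,0]],[1,[0.032,0,0],[0,0,0]],[1,[0.032,0,0],[0,0,0]],[1,[0.031,0,0],[0,0,0]]]'
python3 -m crank '[[1,[0,0,0],[0,0,0]],[1,[0,0,0],[0,0,0]]]' | tail -3
python3 - <<'E'
from fit import *
m=[.5064,-.1678,-.172]
x,y=mix(m,-.066,0);togo(x,y,.067,1.399)
s=snap('side'); P=cloud(s).reshape(-1,3); o=robot.get_obs()
q=P[np.isfinite(P[:,0])]; q=q[np.hypot(*(q[:,:2]-[x,y]).T)<.03]
h=np.histogram(q[:,2],bins=np.arange(0,.12,.005)); print(list(zip(h[1].round(3),h[0])))
print('tube',tube(P,np.array([x,y]),.04,.06), 'tcp',o['tool_pos'])
w=snap('wrist','w2.png'); print(fit(cloud(w).reshape(-1,3),hm,m,.17,.0535))
c=cv2.resize(s['color'][140:270,230:370,::-1],None,fx=5,fy=4.5,interpolation=cv2.INTER_CUBIC);cv2.imwrite('pics/s2.png',c)
E
```

```text
time: 6.85
tool_pos: [0.4404, -0.1551, 0.0722]
ee_rot: [3.14, 0.001, 1.402]
wrist_force: [0.4, 0.0, 0.2]
width: 0.0171
finger_force: 30.0
wrist_force: [-0.0, 6.0, 10.0]
width: 0.0166
finger_force: 30.1
shift mm [-3.1  0.2  7.3] turn deg [ 0.2 -0.2  0.3]
[(np.float64(0.0), np.int64(7)), (np.float64(0.005), np.int64(18)), (np.float64(0.01), np.int64(34)), (np.float64(0.015), np.int64(0)), (np.float64(0.02), np.int64(0)), (np.float64(0.025), np.int64(0)), (np.float64(0.03), np.int64(0)), (np.float64(0.035), np.int64(0)), (np.float64(0.04), np.int64(0)), (np.float64(0.045), np.int64(0)), (np.float64(0.05), np.int64(0)), (np.float64(0.055), np.int64(0)), (np.float64(0.06), np.int64(1)), (np.float64(0.065), np.int64(5)), (np.float64(0.07), np.int64(10)), (np.float64(0.075), np.int64(22)), (np.float64(0.08), np.int64(22)), (np.float64(0.085), np.int64(29)), (np.float64(0.09), np.int64(25)), (np.float64(0.095), np.int64(31)), (np.float64(0.1), np.int64(13)), (np.float64(0.105), np.int64(16)), (np.float64(0.11), np.int64(13))]
tube (array([ 0.4414, -0.1565]), 0) tcp [ 0.44176062 -0.15373457  0.07451908]
(array([ 0.50615645, -0.16706231, -0.1702871 ]), np.float64(2.6108549374161196))
```

View pics/s2.png

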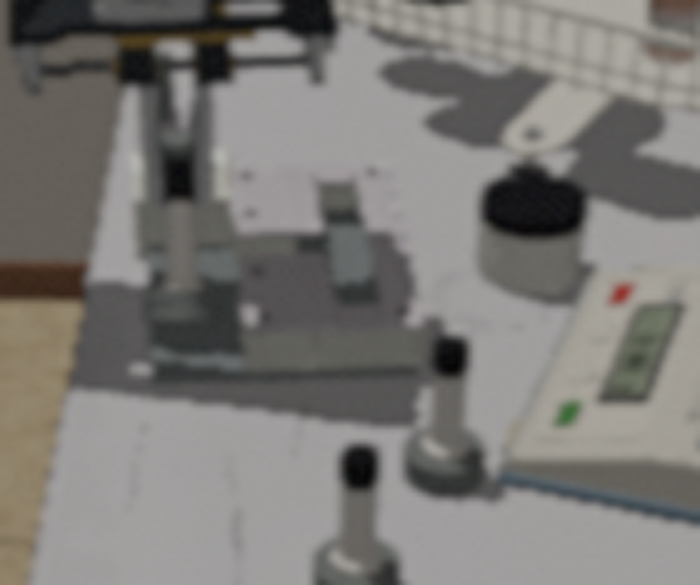

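```bash
python3 - <<'E'
from fit import *
s=dict(np.load('last_side.npz'));W=cloud(s)
for v in range(176,218,3): print(v,[tuple((W[v,u]*1000).round(0).astype(int)) if np.isfinite(W[v,u,0]) else None for u in (258,262,266,270,274)])
o=robot.get_obs();print(o['tool_pos'],o['ee_rot'],o['wrist_force'],o['wrist_torque'],o['width'])
E
```

```text
176 [(np.int64(420), np.int64(-161), np.int64(111)), (np.int64(446), np.int64(-75), np.int64(58)), (np.int64(457), np.int64(-82), np.int64(60)), (np.int64(453), np.int64(-165), np.int64(108)), (np.int64(485), np.int64(-68), np.int64(49))]
179 [(np.int64(420), np.int64(-160), np.int64(100)), (np.int64(431), np.int64(-162), np.int64(100)), (np.int64(442), np.int64(-165), np.int64(100)), (np.int64(453), np.int64(-167), np.int64(100)), (np.int64(481), np.int64(-88), np.int64(50))]
182 [(np.int64(420), np.int64(-158), np.int64(89)), (np.int64(429), np.int64(-168), np.int64(94)), (np.int64(441), np.int64(-170), np.int64(93)), (np.int64(453), np.int64(-164), np.int64(88)), (np.int64(478), np.int64(-100), np.int64(47))]
185 [(np.int64(428), np.int64(-104), np.int64(45)), (np.int64(430), np.int64(-165), np.int64(82)), (np.int64(439), np.int64(-177), np.int64(87)), (np.int64(464), np.int64(-108), np.int64(42)), (np.int64(476), np.int64(-111), np.int64(42))]
188 [(np.int64(428), np.int64(-102), np.int64(34)), (np.int64(428), np.int64(-171), np.int64(76)), (np.int64(438), np.int64(-180), np.int6
[... 1728 characters left out ...]
), (np.int64(458), np.int64(-188), np.int64(9))]
212 [(np.int64(412), np.int64(-180), np.int64(0)), (np.int64(421), np.int64(-198), np.int64(11)), (np.int64(432), np.int64(-199), np.int64(10)), (np.int64(443), np.int64(-206), np.int64(13)), (np.int64(454), np.int64(-206), np.int64(11))]
215 [(np.int64(410), np.int64(-190), np.int64(-2)), (np.int64(418), np.int64(-212), np.int64(11)), (np.int64(429), np.int64(-216), np.int64(12)), (np.int64(440), np.int64(-217), np.int64(11)), (np.int64(451), np.int64(-221), np.int64(12))]
[ 0.44173789 -0.15393037  0.0745732 ] [ 3.137956   -0.00348688  1.40305799] [-0.57045529  6.0243321  11.25537804] [ 1.15078007  0.28669806 -0.0600015 ] 0.016885895756149953
```

View pics/w2.png

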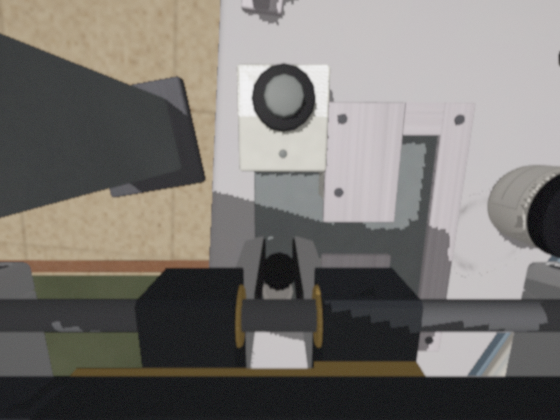

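The gripped tube has swung about 40° in the fingers. The cap is at (280,270) in the wrist view and the puck trails towards -y, most likely because it caught the deck's edge. I'll lift, move back over the free worktop and measure the tilt.

```bash
python3 -m crank '[[1,[0,0,-0.03],[0,0,0]],[1,[0,0,-0.03],[0,0,0]],[1,[-0.03,0,0],[0,0,0]],[1,[-0.04,0,0],[0,0,0]],[1,[-0.04,0,0],[0,0,0]],[1,[-0.04,0,0],[0,0,0]],[1,[0,0,0],[0,0,0]],[1,[0,0,0],[0,0,0]]]'
cat >> fit.py <<'E'
def held(s,show=0):
    """axis of a held tube from the side camera: points near the TCP line below the fingers"""
    o=robot.get_obs(); t=o['tool_pos']; P=cloud(s).reshape(-1,3); P=P[np.isfinite(P[:,0])]
    q=P[(abs(P[:,0]-t[0])<.04)&(abs(P[:,1]-t[1])<.1)&(P[:,2]>.02)&(P[:,2]<t[2]-.002)]
    for z in np.arange(.02,t[2],.01):
        k=q[(q[:,2]>=z)&(q[:,2]<z+.01)]
        if len(k)>3: print(round(z,2),len(k),k.min(0).round(3)[:2],k.max(0).round(3)[:2],np.median(k,0).round(3))
    print('tcp',t.round(4))
E
python3 - <<'E'
from fit import *
s=snap('side'); held(s)
E
```

```text
time: 7.95
tool_pos: [0.4145, -0.304, 0.1313]
ee_rot: [-3.141, -0.001, 1.4]
wrist_force: [0.8, -0.2, -1.0]
width: 0.0167
finger_force: 30.0
0.08 9 [ 0.383 -0.374] [ 0.422 -0.355] [ 0.406 -0.37   0.089]
0.09 73 [ 0.382 -0.382] [ 0.424 -0.348] [ 0.398 -0.373  0.097]
0.1 104 [ 0.385 -0.379] [ 0.421 -0.343] [ 0.403 -0.367  0.105]
0.11 41 [ 0.393 -0.369] [ 0.416 -0.336] [ 0.405 -0.347  0.113]
0.12 35 [ 0.4   -0.346] [ 0.415 -0.329] [ 0.406 -0.339  0.124]
tcp [ 0.4147 -0.3032  0.1314]
```

```bash
python3 -m crank '[[1,[0,0,0],[0,7.5,0]],[1,[0,0,0],[0,7.5,0]],[1,[0,0,0],[0,7.5,0]],[1,[0,0,0],[0,7.5,0]],[1,[0,0,0],[0,7.5,0]],[1,[0,0,0],[0,0,0]],[1,[0,0,0],[0,0,0]],[1,[0,0,0],[0,0,0]]]'
python3 - <<'E'
from fit import *
s=snap('side','s3.png'); held(s)
E
```

```text
time: 8.8
tool_pos: [0.4157, -0.3027, 0.1329]
ee_rot: [3.14, -0.651, 1.405]
wrist_force: [0.6, 0.4, 0.5]
width: 0.0166
finger_force: 30.0
0.05 19 [ 0.389 -0.345] [ 0.43  -0.327] [ 0.409 -0.339  0.059]
0.06 50 [ 0.39  -0.345] [ 0.43  -0.322] [ 0.405 -0.34   0.064]
0.07 127 [ 0.39  -0.345] [ 0.433 -0.304] [ 0.408 -0.332  0.076]
0.08 30 [ 0.401 -0.331] [ 0.421 -0.316] [ 0.411 -0.327  0.084]
0.09 25 [ 0.403 -0.331] [ 0.42  -0.321] [ 0.411 -0.327  0.095]
0.1 26 [ 0.403 -0.329] [ 0.421 -0.315] [ 0.411 -0.326  0.106]
0.11 27 [ 0.403 -0.33 ] [ 0.421 -0.318] [ 0.411 -0.325  0.115]
0.12 25 [ 0.403 -0.329] [ 0.425 -0.311] [ 0.41  -0.325  0.125]
0.13 4 [ 0.408 -0.328] [ 0.417 -0.323] [ 0.41  -0.326  0.131]
tcp [ 0.4158 -0.3027  0.1332]
```

```bash
python3 -m crank '[[1,[-0.0145,0,0.019],[0,0,0]],[1,[-0.0145,0,0.019],[0,0,0]],[1,[0,0,0],[0,0,0]],[1,[0,0,0],[0,0,0]]]'
python3 - <<'E'
from fit import *
s=snap('side'); held(s)
P=cloud(s).reshape(-1,3);P=P[np.isfinite(P[:,0])];k=P[(abs(P[:,0]-.41)<.022)&(abs(P[:,1]+.32)<.03)]
print(np.histogram(k[:,2],bins=np.arange(0,.05,.003)))
E
```

```text
time: 9.25
tool_pos: [0.4154, -0.3028, 0.0852]
ee_rot: [3.14, -0.654, 1.404]
wrist_force: [0.3, 0.8, -0.8]
width: 0.0168
finger_force: 30.0
0.02 112 [ 0.39  -0.344] [ 0.432 -0.301] [ 0.408 -0.333  0.027]
0.03 39 [ 0.391 -0.34 ] [ 0.423 -0.318] [ 0.409 -0.328  0.033]
0.04 22 [ 0.403 -0.332] [ 0.418 -0.321] [ 0.411 -0.328  0.046]
0.05 24 [ 0.403 -0.328] [ 0.418 -0.322] [ 0.409 -0.326  0.055]
0.06 22 [ 0.403 -0.329] [ 0.419 -0.322] [ 0.41  -0.326  0.066]
0.07 20 [ 0.403 -0.329] [ 0.419 -0.321] [ 0.412 -0.326  0.075]
0.08 12 [ 0.399 -0.33 ] [ 0.42  -0.309] [ 0.41  -0.325  0.082]
tcp [ 0.4156 -0.3034  0.0857]
(array([63,  7,  2, 10, 11, 21, 15, 13, 26, 67, 17, 13,  7,  5,  6,  8]), array([0.   , 0.003, 0.006, 0.009, 0.012, 0.015, 0.018, 0.021, 0.024,
       0.027, 0.03 , 0.033, 0.036, 0.039, 0.042, 0.045, 0.048]))
```

```bash
python3 -m crank '[[1,[-0.0048,0,0.0064],[0,0,0]],[1,[0,0,0],[0,0,0]],[1,[0,0,0],[0,0,0]],[0.6,[0,0,0],[0,0,0]],[0.2,[0,0,0],[0,0,0]],[0.2,[0,0,0],[0,0,0]],[0,[0,0,0],[0,0,0]],[0,[0,0,0],[0,0,0]]]'
python3 -m crank '[[0,[0,0,-0.03],[0,0,0]],[0,[0,0,-0.04],[0,0,0]],[0,[0,0,-0.04],[0,-7.5,0]],[0,[0,0,0],[0,-7.5,0]],[0,[0,0,0],[0,-7.5,0]],[0,[0,0,0],[0,-7.5,0]],[0,[0,0,0],[0,-7.5,0]],[0,[0,0,0],[0,0,0]]]'
python3 - <<'E'
from fit import *
s=snap('side'); P=cloud(s).reshape(-1,3)
for c in ((.412,-.318),(.537,-.363),(.467,-.4435)): print(tube(P,np.array(c)))
t,_=tube(P,np.array((.412,-.318)))
P=P[np.isfinite(P[:,0])];k=P[(np.hypot(*(P[:,:2]-t).T)<.025)];print(np.histogram(k[:,2],bins=np.arange(0,.13,.01))[0],k[:,2].max())
for a in (.035,.055,.075): print(tube(P,t,a,a+.018)[0])
togo(*t,.063,1.399)
E
```

```text
time: 10.1
tool_pos: [0.4149, -0.3033, 0.0756]
ee_rot: [-3.141, -0.655, 1.402]
wrist_force: [-1.1, -0.2, 0.4]
width: 0.0535
finger_force: 0.0
time: 10.9
tool_pos: [0.4046, -0.3664, 0.1644]
ee_rot: [3.14, 0.001, 1.407]
wrist_force: [-0.2, -0.4, 0.5]
width: 0.094
finger_force: 0.0
(array([ 0.41230198, -0.32392724]), 129)
(array([ 0.53717764, -0.36295408]), 127)
(array([ 0.46677261, -0.44331422]), 148)
[58 62 98 24 19 24 23 21 28 39  0  0] 0.55830071463454
[ 0.41212693 -0.32377229]
[ 0.41231149 -0.32379878]
[ 0.41241622 -0.32442914]
shift mm [ 44.4   0.7 100.9] turn deg [ 0.  -0.   0.3]
```

```bash
python3 -m crank '[[0,[0.022,0,0],[0,0,0]],[0,[0.022,0.001,0],[0,0,0]],[0.4,[0,0,0.028],[0,0,0]],[0.4,[0,0,0.028],[0,0,0]],[0.4,[0,0,0.028],[0,0,0]],[0.4,[0,0,0.027],[0,0,0]],[0.4,[0,0,0],[0,0,0]],[0.4,[0,0,0],[0,0,0]]]'
python3 -m crank '[[1,[0,0,0],[0,0,0]],[1,[0,0,0],[0,0,0]],[1,[0,0,0],[0,0,0]],[1,[0,0,0],[0,0,0]],[1,[0,0,0],[0,0,0]],[1,[0,0,0],[0,0,0]],[1,[0,0,0],[0,0,0]],[1,[0,0,0],[0,0,0]]]'
python3 -m crank '[[1,[0,0,-0.008],[0,0,0]],[1,[0,0,-0.010],[0,0,0]],[1,[0,0,-0.006],[0,0,0]],[1,[0,0,0],[0,0,0]],[1,[0,0,0],[0,0,0]]]'
python3 - <<'E'
from fit import *
m=[.5063,-.1674,-.171]
x,y=mix(m,-.066,0);togo(x,y,.067,1.4)
E
```

```text
time: 11.75
tool_pos: [0.4116, -0.3269, 0.0516]
ee_rot: [-3.14, -0.002, 1.4]
wrist_force: [-0.7, 0.4, -0.8]
width: 0.0566
finger_force: 0.0
time: 12.55
tool_pos: [0.4122, -0.3263, 0.0524]
ee_rot: [3.141, 0.0, 1.402]
wrist_force: [0.1, -0.1, 1.5]
width: 0.0172
finger_force: 30.0
time: 13.05
tool_pos: [0.4122, -0.3264, 0.0764]
ee_rot: [3.141, 0.0, 1.402]
wrist_force: [-0.4, 0.6, -1.3]
width: 0.0172
finger_force: 30.0
shift mm [1.727e+02 1.000e-01 9.400e+00] turn deg [0.  0.  0.1]
```

```bash
python3 -m crank '[[1,[0.015,0,0],[0,0,0]],[1,[0.03,0,0],[0,0,0]],[1,[0.032,0,0],[0,0,0]],[1,[0.032,0,0],[0,0,0]],[1,[0.032,0,0],[0,0,0]],[1,[0.02,0,0],[0,0,0]],[1,[0.01,0,0],[0,0,0]],[1,[0,0,0],[0,0,0]]]'
python3 - <<'E'
from fit import *
m=[.5063,-.1674,-.171]
x,y=mix(m,-.066,0);togo(x,y,.067,1.4)
s=snap('side'); P=cloud(s).reshape(-1,3);o=robot.get_obs()
for a in (.052,.06): t,n=tube(P,o['tool_pos'][:2]*1.0,a,a+.012);print(t,n)
d=t-m[:2]; c,q=np.cos(m[2]),np.sin(m[2]);print('mixer xy',d[0]*c+d[1]*q,-d[0]*q+d[1]*c)
k=P[np.isfinite(P[:,0])];k=k[np.hypot(*(k[:,:2]-t).T)<.024];print(np.histogram(k[:,2],bins=np.arange(0,.07,.004))[0])
E
```

```text
time: 13.85
tool_pos: [0.4407, -0.1562, 0.0758]
ee_rot: [-3.141, -0.0, 1.404]
wrist_force: [0.1, -0.0, -1.2]
width: 0.0177
finger_force: 30.0
shift mm [0.1 0.6 8.8] turn deg [-0.  -0.   0.2]
[ 0.44004895 -0.15485798] 25
[ 0.44024558 -0.15335386] 25
mixer xy -0.06748122293868385 0.00260094097751961
[ 2  3 48 12  0  3 10 13 19 11 36 43 10  6  9 10  7]
```

```bash
python3 -m crank '[[1,[-0.002,0,0.006],[0,0,0]],[1,[0,0,0.0055],[0,0,0]],[1,[0,0.01,0],[0,0,0]],[1,[0,0.012,0],[0,0,0]],[1,[0,0.012,0],[0,0,0]],[1,[0,0.012,0],[0,0,0]],[1,[0,0,0],[0,0,0]],[1,[0,0,0],[0,0,0]]]'
python3 - <<'E'
from fit import *
m=[.5063,-.1674,-.171]
x,y=mix(m,.03,0);togo(x,y,.064,1.4)
s=snap('side'); P=cloud(s).reshape(-1,3);o=robot.get_obs()
t,n=tube(P,o['tool_pos'][:2]*1.0,.048,.065);print(t,n)
d=t-m[:2]; c,q=np.cos(m[2]),np.sin(m[2]);print('mixer xy',d[0]*c+d[1]*q,-d[0]*q+d[1]*c)
E
```

```text
time: 14.7
tool_pos: [0.4861, -0.1674, 0.0645]
ee_rot: [-3.141, 0.0, 1.402]
wrist_force: [-0.0, 0.2, -0.1]
width: 0.0177
finger_force: 30.0
shift mm [ 3.3 49.9  0.4] turn deg [-0.   0.   0.1]
[ 0.48491221 -0.16528127] 31
mixer xy -0.021436388611942456 -0.0015516847021483289
```

```bash
python3 -m crank '[[1,[0.001,0.012,0],[0,0,0]],[1,[0,0.014,0],[0,0,0]],[1,[0,0.014,0],[0,0,0]],[1,[0,0.010,0],[0,0,0]],[1,[0,0,0],[0,0,0]],[1,[0.01,0,0],[0,0,0]],[1,[0.012,0,0],[0,0,0]],[1,[0,0,0],[0,0,0]]]'
python3 - <<'E'
from fit import *
m=[.5063,-.1674,-.171]
x,y=mix(m,.03,.060);togo(x,y,.064,1.4)
s=snap('side'); P=cloud(s).reshape(-1,3);o=robot.get_obs()
t,n=tube(P,o['tool_pos'][:2]*1.0,.048,.065);print(t,n)
d=t-m[:2]; c,q=np.cos(m[2]),np.sin(m[2]);print('mixer xy',d[0]*c+d[1]*q,-d[0]*q+d[1]*c)
E
```

```text
time: 15.55
tool_pos: [0.5388, -0.1511, 0.0646]
ee_rot: [-3.141, -0.001, 1.404]
wrist_force: [0.9, -0.0, -1.3]
width: 0.0171
finger_force: 30.0
shift mm [38.4  1.   0.6] turn deg [-0.  -0.   0.2]
[ 0.53766381 -0.14846537] 30
mixer xy 0.0276843051308644 0.0239955811260757
```

```bash
python3 -m crank '[[1,[0.012,0.001,0],[0,0,0]],[1,[0.013,0,0],[0,0,0]],[1,[0.013,0,0],[0,0,0]],[1,[0,0,0],[0,0,0]],[1,[0,0,0.001],[0,0,0]],[0.6,[0,0,0],[0,0,0]],[0.6,[0,0,0],[0,0,0]],[0.5,[0,0,0],[0,0,0]]]'
python3 -m crank '[[0.4,[0,0,0],[0,0,0]],[0.4,[0,0,0],[0,0,0]],[0.4,[0,0,-0.02],[0,0,0]],[0.4,[0,0,-0.03],[0,0,0]],[0,[0,0,-0.03],[0,0,0]],[0,[0,0,-0.02],[0,0,0]],[0,[0,0,0],[0,0,0]],[0,[0,0,0],[0,0,0]]]'
python3 - <<'E'
from fit import *
m=[.5063,-.1674,-.171]
s=snap('side'); P=cloud(s).reshape(-1,3);w=snap('wrist'); Q=cloud(w).reshape(-1,3)
for N,p in (('s',P),('w',Q)):
  try:
    t,n=tube(p,mix(m,.03,.062),.05,.10);
    d=t-m[:2]; c,q=np.cos(m[2]),np.sin(m[2]);print(N,t,n,'mixer xy',d[0]*c+d[1]*q,-d[0]*q+d[1]*c)
  except Exception as e: print(N,e)
  print(fit(p,hm,m,.17,.0535))
for c in ((.537,-.363),(.467,-.4435)): print(tube(P,np.array(c)))
togo(.467,-.4435,.15,1.4)
E
```

```text
time: 16.4
tool_pos: [0.5465, -0.1164, 0.0638]
ee_rot: [3.141, 0.0, 1.401]
wrist_force: [-0.7, 0.2, -0.3]
width: 0.0381
finger_force: 0.0
time: 17.2
tool_pos: [0.5463, -0.1159, 0.1633]
ee_rot: [3.141, 0.0, 1.402]
wrist_force: [0.5, 0.1, 0.1]
width: 0.085
finger_force: 0.0
s [ 0.54602801 -0.11341449] 88 mixer xy 0.029961980123424638 0.05995856509920361
(array([ 0.50668031, -0.16785917, -0.17359488]), np.float64(4.868491469672589))
w [ 0.54516988 -0.11403149] 197 mixer xy 0.029221358046968585 0.059204534653137915
(array([ 0.50651403, -0.16738479, -0.17078906]), np.float64(1.766419709455357))
(array([ 0.53701718, -0.36269183]), 131)
(array([ 0.46686022, -0.4435595 ]), 146)
shift mm [-336.4  -22.1   11.5] turn deg [-0.2 -0.   0.1]
```

```bash
python3 -m crank '[[0,[-0.03,-0.002,0],[0,0,0]],[0,[-0.046,-0.003,0],[0,0,0]],[0,[-0.046,-0.003,0],[0,0,0]],[0,[-0.046,-0.003,0],[0,0,0]],[0,[-0.046,-0.003,0],[0,0,0]],[0,[-0.046,-0.003,0],[0,0,0]],[0,[-0.046,-0.003,0],[0,0,0]],[0,[-0.03,-0.003,0.01],[0,0,0]]]' | head -2
python3 -m crank '[[0.4,[0,0,0],[0,0,0]],[0.4,[0,0,0],[0,0,0]],[0.4,[0,0,0],[0,0,0]]]' | head -2
python3 - <<'E'
from fit import *
w=snap('wrist'); Q=cloud(w).reshape(-1,3); t=tube(Q,np.array((.467,-.4435)));print(t)
togo(*t[0],.052,1.4); togo(.467,-.4435,.052,1.4)
E
```

```text
time: 18.1
tool_pos: [0.4659, -0.4462, 0.1526]
time: 18.4
tool_pos: [0.4675, -0.4418, 0.1529]
(array([ 0.46631796, -0.44398598]), 245)
shift mm [ -2.5  -1.1 101.5] turn deg [-0.  -0.   0.2]
shift mm [ -1.9  -0.5 101.5] turn deg [-0.  -0.   0.2]
```

```bash
python3 -m crank '[[0.4,[-0.002,-0.001,0.03],[0,0,0]],[0.4,[0,0,0.035],[0,0,0]],[0.4,[0,0,0.036],[0,0,0]],[0.4,[0,0,0],[0,0,0]],[0.4,[0,0,0],[0,0,0]],[1,[0,0,0],[0,0,0]],[1,[0,0,0],[0,0,0]],[1,[0,0,0],[0,0,0]]]'
python3 -m crank '[[1,[0,0,0],[0,0,0]],[1,[0,0,0],[0,0,0]],[1,[0,0,0],[0,0,0]],[1,[0,0,0],[0,0,0]],[1,[0,0,-0.008],[0,0,0]],[1,[0,0,-0.010],[0,0,0]],[1,[0,0,-0.006],[0,0,0]],[1,[0,0,0],[0,0,0]]]'
python3 - <<'E'
from fit import *
m=[.5064,-.1676,-.171]
x,y=mix(m,-.066,0);togo(x,y,.064,1.4)
E
```

```text
time: 19.25
tool_pos: [0.4668, -0.4459, 0.055]
ee_rot: [3.139, 0.002, 1.402]
wrist_force: [-0.1, 0.4, 0.2]
width: 0.0359
finger_force: 0.0
time: 20.05
tool_pos: [0.4666, -0.4459, 0.0788]
ee_rot: [3.139, 0.002, 1.402]
wrist_force: [0.5, -0.2, -1.7]
width: 0.0179
finger_force: 30.0
shift mm [281.2 -73.6  13.9] turn deg [0.2 0.1 0.1]
```

```bash
python3 -m crank '[[1,[0.012,-0.012,0],[0,0,0]],[1,[0.027,-0.021,0],[0,0,0]],[1,[0.033,-0.021,0],[0,0,0]],[1,[0.035,-0.019,0],[0,0,0]],[1,[0.038,0,0],[0,0,0]],[1,[0.038,0,0],[0,0,0]],[1,[0.038,0,0],[0,0,0]],[1,[0.036,0,0],[0,0,0]]]'
python3 -m crank '[[1,[0.018,0,0],[0,0,0]],[1,[0.005,0,0],[0,0,0]],[1,[0,0,0],[0,0,0]],[1,[0,0,0],[0,0,0]]]'
cat >> fit.py <<'E'
m=[.5064,-.1676,-.171]
def loc(P,c,a=.048,b=.065):
    t,n=tube(P,np.array(c),a,b); d=t-m[:2]; C,S=np.cos(m[2]),np.sin(m[2])
    print('tube',t.round(4),n,'mixer xy mm',np.round([1e3*(d[0]*C+d[1]*S),1e3*(-d[0]*S+d[1]*C)],1))
E
python3 - <<'E'
from fit import *
x,y=mix(m,-.066,0);togo(x,y,.067,1.4)
s=snap('side'); P=cloud(s).reshape(-1,3);o=robot.get_obs()
for a in (.052,.062): loc(P,o['tool_pos'][:2],a,a+.012)
loc(P,mix(m,.03,.06),.05,.1)
E
```

```text
time: 20.85
tool_pos: [0.437, -0.1778, 0.0768]
ee_rot: [3.141, 0.0, 1.402]
wrist_force: [-0.0, -0.3, -0.2]
width: 0.0175
finger_force: 30.0
time: 21.25
tool_pos: [0.441, -0.1576, 0.0767]
ee_rot: [3.141, 0.001, 1.401]
wrist_force: [-0.3, 0.0, -0.6]
width: 0.0176
finger_force: 30.0
shift mm [1.3 0.2 9.7] turn deg [0.  0.  0.1]
tube [ 0.4402 -0.156 ] 24 mixer xy mm [-67.2   0.2]
tube [ 0.4406 -0.1557] 23 mixer xy mm [-66.9   0.6]
tube [ 0.5462 -0.1133] 89 mixer xy mm [29.9 60.3]
```

```bash
python3 -m crank '[[1,[0,0,0.005],[0,0,0]],[1,[0,0,0.005],[0,0,0]],[1,[0,0.01,0],[0,0,0]],[1,[0,0.012,0],[0,0,0]],[1,[0,0.012,0],[0,0,0]],[1,[0,0.012,0],[0,0,0]],[1,[0,0,0],[0,0,0]],[1,[0,0,0],[0,0,0]]]'
python3 - <<'E'
from fit import *
x,y=mix(m,.03,0);togo(x,y,.066,1.4)
s=snap('side'); loc(cloud(s).reshape(-1,3),robot.get_obs()['tool_pos'][:2])
E
```

```text
time: 22.1
tool_pos: [0.4866, -0.1644, 0.0664]
ee_rot: [-3.141, 0.0, 1.402]
wrist_force: [-0.0, -0.7, -1.1]
width: 0.0177
finger_force: 30.0
shift mm [ 0.1 50.1  0.4] turn deg [-0.   0.   0.1]
tube [ 0.4857 -0.1615] 32 mixer xy mm [-21.5   2.5]
```

Clean so far. I'll shift 1 mm right, run to the cross lane and then go right.

```bash
python3 -m crank '[[1,[-0.001,0.012,0],[0,0,0]],[1,[0,0.014,0],[0,0,0]],[1,[0,0.014,0],[0,0,0]],[1,[0,0.011,0],[0,0,0]],[1,[0,0,0],[0,0,0]],[1,[-0.01,0,0],[0,0,0]],[1,[-0.012,0,0],[0,0,0]],[1,[0,0,0],[0,0,0]]]'
python3 - <<'E'
from fit import *
x,y=mix(m,.03,-.063);togo(x,y,.066,1.4)
s=snap('side'); loc(cloud(s).reshape(-1,3),robot.get_obs()['tool_pos'][:2])
E
```

```text
time: 22.95
tool_pos: [0.532, -0.1976, 0.0667]
ee_rot: [-3.142, 0.001, 1.4]
wrist_force: [-0.4, 0.3, -1.5]
width: 0.0176
finger_force: 30.0
shift mm [-37.8  -0.4   0.7] turn deg [-0.   0.1 -0. ]
tube [ 0.531  -0.1952] 30 mixer xy mm [ 29. -23.]
```

```bash
python3 -m crank '[[1,[-0.012,0,0],[0,0,0]],[1,[-0.014,0,0],[0,0,0]],[1,[-0.013,0,0],[0,0,0]],[1,[0,0,0],[0,0,0]],[1,[0,0,0.001],[0,0,0]],[0.6,[0,0,0],[0,0,0]],[0.6,[0,0,0],[0,0,0]],[0.5,[0,0,0],[0,0,0]]]'
python3 -m crank '[[0.4,[0,0,0],[0,0,0]],[0.4,[0,0,0],[0,0,0]],[0.4,[0,0,-0.02],[0,0,0]],[0.4,[0,0,-0.03],[0,0,0]],[0.4,[0,0,-0.03],[0,0,0]],[0.4,[0,0,-0.01],[0,0,0]],[0.4,[0,0,0],[0,0,0]],[0.4,[0,0,0],[0,0,0]]]'
python3 - <<'E'
from fit import *
s=snap('side'); P=cloud(s).reshape(-1,3)
loc(P,mix(m,.03,.06),.05,.1);loc(P,mix(m,.03,-.06),.05,.1)
t,n=tube(P,np.array((.537,-.363)));print(t,n)
togo(*t,.152,1.4)
E
```

```text
time: 23.8
tool_pos: [0.5265, -0.2338, 0.0659]
ee_rot: [3.141, 0.0, 1.402]
wrist_force: [-0.0, -0.2, -0.7]
width: 0.0378
finger_force: 0.0
time: 24.6
tool_pos: [0.5257, -0.2338, 0.1542]
ee_rot: [-3.14, -0.001, 1.402]
wrist_force: [0.4, -0.3, -0.4]
width: 0.0565
finger_force: 0.0
tube [ 0.5458 -0.1132] 88 mixer xy mm [29.5 60.3]
tube [ 0.525  -0.2323] 93 mixer xy mm [ 29.3 -60.5]
[ 0.5370878  -0.36303638] 129
shift mm [-125.6   33.4    1.2] turn deg [-0.2 -0.1  0.1]
```

```bash
python3 - <<'E'
from fit import *
P=pts('side');P=P[np.isfinite(P[:,0])]
for y in (-.345,-.355,-.363,-.371,-.38,-.39):
    k=P[(abs(P[:,1]-y)<.005)&(P[:,0]>.562)&(P[:,0]<.61)&(P[:,2]>.008)]
    print(y,[(round(a,3),k[(k[:,0]>=a)&(k[:,0]<a+.008)][:,2].round(3).max() if ((k[:,0]>=a)&(k[:,0]<a+.008)).any() else None) for a in np.arange(.562,.61,.008)])
E
```

```text
-0.345 [(np.float64(0.562), None), (np.float64(0.57), None), (np.float64(0.578), np.float64(0.026)), (np.float64(0.586), np.float64(0.033)), (np.float64(0.594), np.float64(0.036)), (np.float64(0.602), np.float64(0.037))]
-0.355 [(np.float64(0.562), None), (np.float64(0.57), np.float64(0.025)), (np.float64(0.578), np.float64(0.03)), (np.float64(0.586), np.float64(0.034)), (np.float64(0.594), np.float64(0.037)), (np.float64(0.602), np.float64(0.039))]
-0.363 [(np.float64(0.562), None), (np.float64(0.57), np.float64(0.029)), (np.float64(0.578), np.float64(0.033)), (np.float64(0.586), np.float64(0.038)), (np.float64(0.594), np.float64(0.041)), (np.float64(0.602), np.float64(0.042))]
-0.371 [(np.float64(0.562), np.float64(0.027)), (np.float64(0.57), np.float64(0.032)), (np.float64(0.578), np.float64(0.035)), (np.float64(0.586), np.float64(0.039)), (np.float64(0.594), np.float64(0.041)), (np.float64(0.602), np.float64(0.043))]
-0.38 [(np.float64(0.562), np.float64(0.032)), (np.float64(0.57), np.float64(0.034)), (np.float64(0.578), np.float64(0.038)), (np.float64(0.586), np.float64(0.04)), (np.float64(0.594), np.float64(0.042)), (np.float64(0.602), np.float64(0.043))]
-0.39 [(np.float64(0.562), np.float64(0.035)), (np.float64(0.57), np.float64(0.036)), (np.float64(0.578), np.float64(0.038)), (np.float64(0.586), np.float64(0.04)), (np.float64(0.594), np.float64(0.042)), (np.float64(0.602), np.float64(0.044))]
```

The balance near the fingers is no more than 40 mm high, so a TCP at 55 mm clears it.

```bash
python3 -m crank '[[0.4,[-0.03,0.008,0],[0,0,0]],[0.4,[-0.035,0.009,0],[0,0,0]],[0.4,[-0.035,0.009,0],[0,0,0]],[0.4,[-0.0255,0.0075,0],[0,0,0]],[0.4,[0,0,0],[0,0,0]],[0.4,[0,0,0],[0,0,0]],[0.4,[0,0,0],[0,0,0]]]' | head -2
python3 - <<'E'
from fit import *
w=snap('wrist'); Q=cloud(w).reshape(-1,3); t=tube(Q,np.array((.537,-.363)));print(t)
togo(.537,-.363,.055,1.4)
E
```

```text
time: 25.35
tool_pos: [0.5378, -0.3622, 0.1545]
(array([ 0.53645694, -0.36338399]), 246)
shift mm [ -1.1  -0.7 100. ] turn deg [-0.1 -0.1  0.2]
```

```bash
python3 -m crank '[[0.4,[-0.001,-0.001,0.03],[0,0,0]],[0.4,[0,0,0.035],[0,0,0]],[0.4,[0,0,0.035],[0,0,0]],[0.4,[0,0,0],[0,0,0]],[0.4,[0,0,0],[0,0,0]],[1,[0,0,0],[0,0,0]],[1,[0,0,0],[0,0,0]],[1,[0,0,0],[0,0,0]]]'
python3 -m crank '[[1,[0,0,0],[0,0,0]],[1,[0,0,0],[0,0,0]],[1,[0,0,0],[0,0,0]],[1,[0,0,0],[0,0,0]],[1,[0,0,-0.008],[0,0,0]],[1,[0,0,-0.010],[0,0,0]],[1,[0,0,-0.006],[0,0,0]],[1,[0,0,0],[0,0,0]]]'
python3 - <<'E'
from fit import *
x,y=mix(m,-.066,0);togo(x,y,.064,1.4)
E
```

```text
time: 26.2
tool_pos: [0.538, -0.3651, 0.058]
ee_rot: [3.138, 0.002, 1.402]
wrist_force: [0.3, 0.3, -0.1]
width: 0.0356
finger_force: 0.0
time: 27.0
tool_pos: [0.5378, -0.365, 0.0817]
ee_rot: [3.139, 0.002, 1.402]
wrist_force: [0.1, -0.1, -1.1]
width: 0.0176
finger_force: 30.0
shift mm [ 189.5 -130.2   17. ] turn deg [0.2 0.1 0.1]
```

```bash
python3 -m crank '[[1,[0.003,-0.018,0],[0,0,0]],[1,[0.004,-0.033,0],[0,0,0]],[1,[0.008,-0.035,0],[0,0,0]],[1,[0.022,-0.028,0],[0,0,0]],[1,[0.03,-0.016,0],[0,0,0]],[1,[0.034,0,0],[0,0,0]],[1,[0.035,0,0],[0,0,0]],[1,[0.03,0,0],[0,0,0]]]' | tail -2
python3 -m crank '[[1,[0.018,0,0],[0,0,0]],[1,[0.005,0,0],[0,0,0]],[1,[0,0,0],[0,0,0]],[1,[0,0,0],[0,0,0]]]'
python3 - <<'E'
from fit import *
x,y=mix(m,-.066,0);togo(x,y,.069,1.4)
s=snap('side'); P=cloud(s).reshape(-1,3);o=robot.get_obs()
for a in (.052,.062): loc(P,o['tool_pos'][:2],a,a+.012)
E
```

```text
width: 0.0173
finger_force: 30.0
time: 28.2
tool_pos: [0.4406, -0.1569, 0.0797]
ee_rot: [3.141, 0.001, 1.401]
wrist_force: [-1.2, -0.7, -1.6]
width: 0.0173
finger_force: 30.0
shift mm [ 0.7  0.7 10.7] turn deg [0.  0.  0.1]
tube [ 0.4398 -0.1551] 24 mixer xy mm [-67.7   1. ]
tube [ 0.4395 -0.155 ] 28 mixer xy mm [-68.1   1. ]
```

```bash
python3 -m crank '[[1,[-0.001,0,0.005],[0,0,0]],[1,[0,0,0.005],[0,0,0]],[1,[0,0.01,0],[0,0,0]],[1,[0,0.012,0],[0,0,0]],[1,[0,0.012,0],[0,0,0]],[1,[0,0.012,0],[0,0,0]],[1,[0,0,0],[0,0,0]],[1,[0,0,0],[0,0,0]]]'
python3 - <<'E'
from fit import *
x,y=mix(m,.03,0);togo(x,y,.066,1.4)
s=snap('side'); loc(cloud(s).reshape(-1,3),robot.get_obs()['tool_pos'][:2])
E
```

```text
time: 29.05
tool_pos: [0.4861, -0.1649, 0.0695]
ee_rot: [-3.141, 0.0, 1.402]
wrist_force: [-0.5, 0.4, -1.6]
width: 0.0175
finger_force: 30.0
shift mm [ 0.6 50.5  3.4] turn deg [-0.   0.   0.1]
tube [ 0.4854 -0.1624] 29 mixer xy mm [-21.5   1.6]
```

```bash
python3 -m crank '[[1,[0,0.012,0],[0,0,0]],[1,[0,0.014,0],[0,0,0]],[1,[0,0.014,0],[0,0,0]],[1,[0,0.011,0],[0,0,0]],[1,[0,0,0],[0,0,0]],[1,[0,0,0.001],[0,0,0]],[0.6,[0,0,0],[0,0,0]],[0.6,[0,0,0],[0,0,0]]]'
python3 -m crank '[[0.5,[0,0,0],[0,0,0]],[0.4,[0,0,0],[0,0,0]],[0.4,[0,0,-0.02],[0,0,0]],[0.4,[0,0,-0.03],[0,0,0]],[0.4,[0,0,-0.04],[0,0,0]],[0.4,[0,0,-0.03],[0,0,0]],[0.4,[0,0,0],[0,0,0]],[0.4,[0,0,0],[0,0,0]]]'
python3 - <<'E'
from fit import *
s=snap('side','s4.png'); P=cloud(s).reshape(-1,3)
for y in (.06,0,-.06): loc(P,mix(m,.03,y),.05,.1)
c=snap('scene'); S=cloud(c).reshape(-1,3)
b,e=fit(np.vstack([P,S]),hb,[.466,.044,-.267],.09,.09); print('bar',b.round(4),e)
togo(.466,.044,.19,b[2]+np.pi); togo(.466,.044,.19,b[2]+np.pi/2)
im=cv2.resize(s['color'][140:270,230:370,::-1],None,fx=4,fy=4,interpolation=cv2.INTER_CUBIC);cv2.imwrite('pics/s5.png',im)
E
```

```text
time: 29.9
tool_pos: [0.5357, -0.1735, 0.0688]
ee_rot: [3.141, 0.0, 1.402]
wrist_force: [-0.2, -0.1, -0.2]
width: 0.0303
finger_force: 0.0
time: 30.7
tool_pos: [0.5363, -0.1736, 0.1892]
ee_rot: [3.14, 0.0, 1.402]
wrist_force: [-0.1, 0.2, -0.7]
width: 0.0562
finger_force: 0.0
tube [ 0.546  -0.1139] 48 mixer xy mm [29.9 59.6]
tube [ 0.5349 -0.1717] 60 mixer xy mm [28.8  0.8]
tube [ 0.5256 -0.2322] 94 mixer xy mm [ 29.9 -60.4]
bar [ 0.4663  0.0442 -0.257 ] 6.548125028773996
shift mm [ 202.4 -104.7   -2.9] turn deg [ -0.1  -0.2 -85. ]
shift mm [ 202.4 -104.7   -2.9] turn deg [-0.2 -0.   5. ]
```

View pics/s5.png

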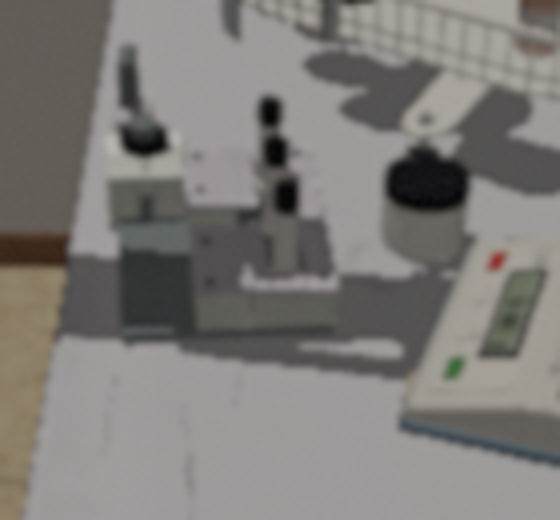

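All three tubes stand in the cross-lane slot, at about (270,110), (275,150) and (285,200) in the crop. Next is the guard bar: I'll back away and turn so the fingers close along the bar.

```bash
python3 -m crank '[[0.2,[0.02,-0.035,0],[0,0,0]],[0.2,[0.02,-0.035,0],[0,0,0]],[0.2,[0.02,-0.035,0],[0,0,0]],[0.2,[0,0,0],[0,0,-8.5]],[0.2,[0,0,0],[0,0,-8.5]],[0.2,[0,0,0],[0,0,-8.5]],[0.2,[0,0,0],[0,0,-8.5]],[0.2,[0,0,0],[0,0,-8.5]]]' | head -3
python3 -m crank '[[0.2,[0,0,0],[0,0,-8.5]],[0.2,[0,0,0],[0,0,-8.5]],[0.2,[0,0,0],[0,0,-8.5]],[0.2,[0,0,0],[0,0,-8.5]],[0.2,[0,0,0],[0,0,-8]],[0.2,[0,0,0],[0,0,0]],[0.2,[0,0,0],[0,0,0]],[0.2,[0,0,0],[0,0,0]]]' | head -3
python3 - <<'E'
from fit import *
togo(.466,.044,.15,np.pi-.262)
E
```

```text
time: 31.6
tool_pos: [0.4415, -0.0962, 0.1863]
ee_rot: [-3.139, -0.003, 2.15]
time: 32.4
tool_pos: [0.4423, -0.0965, 0.1878]
ee_rot: [3.142, -0.001, 2.875]
shift mm [ 14.1 141.8  37.8] turn deg [ 0.  -0.1 -0.3]
```

```bash
python3 -m crank '[[0.2,[0.003,0.035,0],[0,0,0]],[0.2,[0.003,0.036,0],[0,0,0]],[0.2,[0.004,0.036,0],[0,0,0]],[0.2,[0.004,0.034,0],[0,0,0]],[0.2,[0,0,0.01],[0,0,0]],[0.2,[0,0,0],[0,0,0]],[0.2,[0,0,0],[0,0,0]],[0.2,[0,0,0],[0,0,0]]]' | head -3
python3 - <<'E'
from fit import *
w=snap('wrist','w5.png'); Q=cloud(w).reshape(-1,3)
b,e=fit(Q,hb,[.466,.044,-.262],.09,.08); print('bar',b.round(4),e)
g=Q[np.isfinite(Q[:,0])]; g=g[(np.hypot(*(g[:,:2]-[.466,.044]).T)<.035)&(g[:,2]>.069)&(g[:,2]<.08)]
r=cv2.minAreaRect((g[:,:2]*1e3).astype(np.float32)); print(r,len(g),g.mean(0))
togo(b[0],b[1],.042,np.pi+b[2])
E
```

```text
time: 33.2
tool_pos: [0.466, 0.042, 0.1787]
ee_rot: [-3.141, 0.0, 2.875]
bar [ 0.4663  0.0457 -0.3012] 2.632899721301408
((466.3569641113281, 45.81642532348633), (35.70532989501953, 14.306726455688477), 72.29727172851562) 523 [0.46562729 0.04600374 0.07458317]
shift mm [  0.9   3.6 136.8] turn deg [-0.  0.  2.]
```

View pics/w5.png

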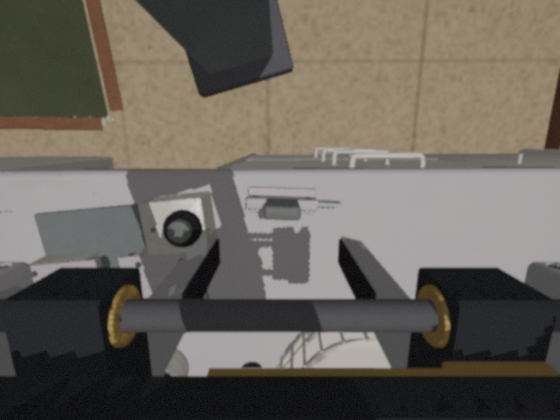

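The wrist view shows the bar at (282,205) with its tongue pointing right in the image (world +y), and the box and button at (182,228). The bar fits at (0.466, 0.046) with yaw -0.305.

```bash
python3 -m crank '[[0.2,[0.001,0.0035,0],[0,0,2.2]],[0.2,[0,0,0.03],[0,0,0]],[0.2,[0,0,0.035],[0,0,0]],[0.2,[0,0,0.036],[0,0,0]],[0.2,[0,0,0.034],[0,0,0]],[0.2,[0,0,0],[0,0,0]],[0.2,[0,0,0],[0,0,0]],[0.5,[0,0,0],[0,0,0]]]'
python3 -m crank '[[1,[0,0,0],[0,0,0]],[1,[0,0,0],[0,0,0]],[1,[0,0,0],[0,0,0]],[1,[0,0,0],[0,0,0]],[1,[0,0,0],[0,0,0]],[1,[0,0,0],[0,0,0]],[1,[0,0,0],[0,0,0]],[1,[0,0,0],[0,0,0]]]'
python3 -m crank '[[1,[0,0,-0.01],[0,0,0]],[1,[0,0,-0.03],[0,0,0]],[1,[0,0,-0.03],[0,0,0]],[1,[0,0,0],[0,0,0]],[1,[0,0,0],[0,0,0]]]'
python3 - <<'E'
from fit import *
P=cloud(snap('side')).reshape(-1,3);P=P[np.isfinite(P[:,0])]
k=P[(abs(P[:,0]-.466)<.03)&(P[:,1]>-.01)&(P[:,1]<.13)&(P[:,2]>.03)]
print(np.histogram(k[:,2],bins=np.arange(.03,.17,.008)),np.median(k,0))
x,y=mix(m,-.065,-.040);togo(x,y,.112,np.pi-.171)
E
```

```text
time: 34.05
tool_pos: [0.4679, 0.0463, 0.0461]
ee_rot: [3.14, 0.004, 2.837]
wrist_force: [0.8, 0.5, 0.4]
width: 0.0703
finger_force: 0.0
time: 34.85
tool_pos: [0.4661, 0.0464, 0.044]
ee_rot: [-3.141, 0.0, 2.838]
wrist_force: [-1.6, -1.7, 3.9]
width: 0.0358
finger_force: 30.0
time: 35.35
tool_pos: [0.4661, 0.047, 0.1135]
ee_rot: [3.141, 0.0, 2.838]
wrist_force: [-0.1, -0.2, -1.5]
width: 0.0356
finger_force: 30.0
(array([ 0,  0,  0,  0,  1, 35, 45, 16, 15, 21, 14, 12, 21, 17, 20, 19, 19]), array([0.03 , 0.038, 0.046, 0.054, 0.062, 0.07 , 0.078, 0.086, 0.094,
       0.102, 0.11 , 0.118, 0.126, 0.134, 0.142, 0.15 , 0.158, 0.166])) [0.46095569 0.01551421 0.34033749]
shift mm [ -44.2 -240.7    0.3] turn deg [-0.  -0.1 -7.6]
```

```bash
python3 -m crank '[[1,[0,0,-0.02],[0,0,-3.8]],[1,[0,0,-0.02],[0,0,-3.8]],[1,[0,0,0],[0,0,0]],[1,[0,0,0],[0,0,0]],[1,[0,0,0],[0,0,0]]]' | sed -n 2,5p
python3 - <<'E'
from fit import *
x,y=mix(m,-.065,-.040);togo(x,y,.152,np.pi-.171)
E
```

```text
tool_pos: [0.4648, 0.0468, 0.1513]
ee_rot: [-3.141, -0.004, 2.97]
wrist_force: [-0.2, 1.5, -1.5]
width: 0.0357
shift mm [ -12.6 -244.2   -0.6] turn deg [-0.  -0.2 -0. ]
```

```bash
python3 -m crank '[[1,[-0.002,-0.018,0],[0,0,0]],[1,[-0.002,-0.036,0],[0,0,0]],[1,[-0.002,-0.038,0],[0,0,0]],[1,[-0.002,-0.038,0],[0,0,0]],[1,[-0.002,-0.038,0],[0,0,0]],[1,[-0.002,-0.038,0],[0,0,0]],[1,[0,-0.025,0],[0,0,0]],[1,[0,-0.013,0],[0,0,0]]]' | tail -2
python3 -m crank '[[1,[0,0,0.03],[0,0,0]],[1,[0,0,0.03],[0,0,0]],[1,[0,0,0.015],[0,0,0]],[1,[0,0,0],[0,0,0]],[1,[0,0,0],[0,0,0]]]'
cat >> fit.py <<'E'
def bar(P,b0,under):
    b,e=fit(P,hb,b0,.075,under+.05,under); d=b[:2]-np.array(m[:2]);C,S=np.cos(m[2]),np.sin(m[2])
    print('bar mixer mm',np.round([1e3*(d[0]*C+d[1]*S),1e3*(-d[0]*S+d[1]*C)],1),'rel yaw deg',round(np.degrees(b[2]-m[2]),1),e)
E
python3 - <<'E'
from fit import *
x,y=mix(m,-.065,-.040);togo(x,y,.0555,np.pi-.171)
s=snap('side','s6.png');P=cloud(s).reshape(-1,3); o=robot.get_obs()['tool_pos']
Q=P[np.isfinite(P[:,0])];k=Q[(np.hypot(*(Q[:,:2]-o[:2]).T)<.06)]
C,S=np.cos(m[2]),np.sin(m[2])
u=(k[:,0]-m[0])*C+(k[:,1]-m[1])*S; v=-(k[:,0]-m[0])*S+(k[:,1]-m[1])*C
for z in np.arange(.012,.075,.006):
    f=(k[:,2]>=z)&(k[:,2]<z+.006)
    if f.sum()>2: print(round(z,3),f.sum(),(np.percentile(u[f],[5,50,95])*1e3).round(1),(np.percentile(v[f],[5,50,95])*1e3).round(1))
im=cv2.resize(s['color'][150:250,230:340,::-1],None,fx=6,fy=5.5,interpolation=cv2.INTER_CUBIC);cv2.imwrite('pics/s7.png',im)
E
```

```text
width: 0.0359
finger_force: 30.0
time: 37.2
tool_pos: [0.4363, -0.1951, 0.0783]
ee_rot: [3.141, -0.001, 2.971]
wrist_force: [0.3, -0.1, -1.2]
width: 0.0358
finger_force: 30.0
shift mm [ 0.6 -1.  22.8] turn deg [ 0.  -0.1  0. ]
0.012 50 [-84.1 -56.4 -34.6] [-89.5 -59.5   8.3]
0.036 44 [-76.3 -55.8 -14.2] [-81.  -69.7 -13.7]
0.042 213 [-76.  -29.9  -8.5] [-79.1 -46.1 -12.3]
0.048 9 [-68.9 -64.9 -59.4] [-78.6 -76.1 -63.2]
0.054 9 [-69.8 -64.8 -59.3] [-79.4 -77.8 -62.5]
0.06 12 [-68.6 -64.5 -59.2] [-80.7 -77.7 -62. ]
0.066 26 [-69.4 -63.7 -58.3] [-74.8 -60.3 -52.4]
0.072 9 [-72.4 -63.6 -58.1] [-56.8 -56.5 -55. ]
```

View pics/s7.png

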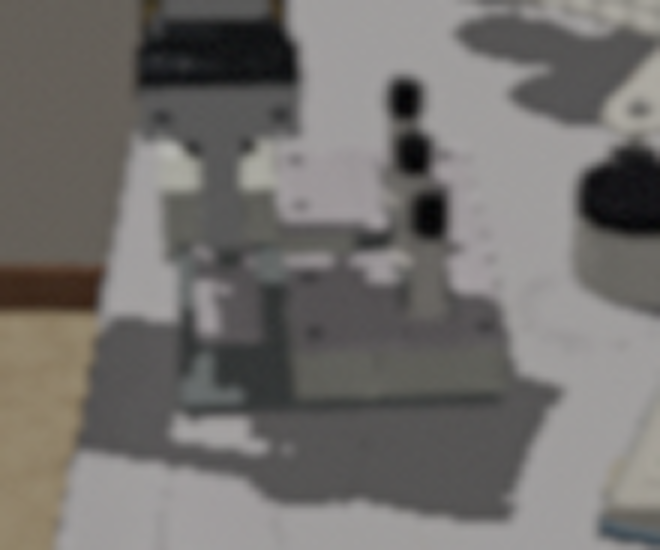

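The bar is held level over the deck, with its rib end at (215,390) in the crop and lying along the mixer's y. Now lower it to just above the deck and slide it in.

```bash
python3 -m crank '[[1,[0.0006,0,0.012],[0,0,0]],[1,[0,0,0.0105],[0,0,0]],[1,[0,0,0],[0,0,0]],[1,[0,0,0],[0,0,0]],[1,[0,0.008,0],[0,0,0]],[1,[0,0.008,0],[0,0,0]],[1,[0,0,0],[0,0,0]],[1,[0,0,0],[0,0,0]]]'
python3 - <<'E'
from fit import *
x,y=mix(m,-.065,.010);togo(x,y,.0545,np.pi-.171)
w=snap('wrist','w6.png')
s=snap('side');P=cloud(s).reshape(-1,3); o=robot.get_obs()['tool_pos']
Q=P[np.isfinite(P[:,0])];k=Q[(np.hypot(*(Q[:,:2]-o[:2]).T)<.08)]
C,S=np.cos(m[2]),np.sin(m[2])
u=(k[:,0]-m[0])*C+(k[:,1]-m[1])*S; v=-(k[:,0]-m[0])*S+(k[:,1]-m[1])*C
for z in np.arange(.018,.042,.006):
    f=(k[:,2]>=z)&(k[:,2]<z+.006)&(u<-.045)&(v<.03)
    if f.sum()>2: print(round(z,3),f.sum(),(np.percentile(u[f],[5,50,95])*1e3).round(1),(np.percentile(v[f],[5,50,95])*1e3).round(1))
E
```

```text
time: 38.05
tool_pos: [0.4387, -0.1796, 0.0563]
ee_rot: [-3.141, 0.0, 2.972]
wrist_force: [0.1, -0.0, -1.9]
width: 0.036
finger_force: 30.0
shift mm [ 0.3 33.3  1.8] turn deg [-0.   0.   0.1]
0.018 96 [-78.4 -69.1 -50.2] [-63.3 -36.2   8.6]
0.024 9 [-74.1 -62.3 -54.3] [-65.2 -61.1  -3.7]
0.03 9 [-66.5 -62.  -59.1] [-64.5 -62.5 -60.1]
0.036 8 [-70.1 -67.5 -62.8] [-65.2 -61.7 -51. ]
0.042 30 [-69.7 -63.8 -58.1] [-64.  -49.1 -37.6]
```

View pics/w6.png

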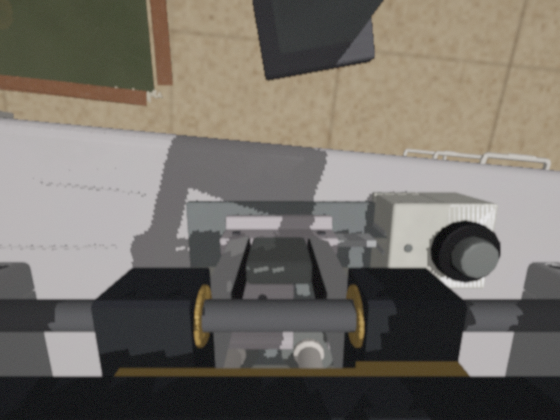

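The wrist view shows the tongue at (360,242), heading for the middle of the box face at x≈378. Slide on.

```bash
python3 -m crank '[[1,[0,0,0.001],[0,0,0]],[1,[0,0.006,0],[0,0,0]],[1,[0,0.006,0],[0,0,0]],[1,[0,0,0],[0,0,0]],[1,[0,0,0],[0,0,0]]]'
python3 -m crank '[[1,[0,0.006,0],[0,0,0]],[1,[0,0.007,0],[0,0,0]],[1,[0,0,0],[0,0,0]],[1,[0,0,0],[0,0,0]]]'
python3 -c "
from fit import *
x,y=mix(m,-.065,.010);togo(x,y,.0545,np.pi-.171)"
```

```text
time: 38.65
tool_pos: [0.4406, -0.1678, 0.0551]
ee_rot: [-3.141, 0.0, 2.972]
wrist_force: [0.0, -0.5, -1.5]
width: 0.036
finger_force: 30.0
time: 39.05
tool_pos: [0.4428, -0.155, 0.0551]
ee_rot: [-3.141, 0.0, 2.972]
wrist_force: [-0.8, 0.3, -1.6]
width: 0.0354
finger_force: 30.0
shift mm [0.2 8.4 0.6] turn deg [-0.   0.   0.1]
```

```bash
python3 -m crank '[[1,[0,0.005,0],[0,0,0]],[1,[0,0.004,0],[0,0,0]],[1,[0,0,0.001],[0,0,0]],[1,[0,0,0],[0,0,0]],[1,[0,0,0],[0,0,0]]]'
python3 - <<'E'
from fit import *
x,y=mix(m,-.065,.010);togo(x,y,.0545,np.pi-.171)
s=snap('side');P=cloud(s).reshape(-1,3); o=robot.get_obs()['tool_pos']
Q=P[np.isfinite(P[:,0])];k=Q[(np.hypot(*(Q[:,:2]-o[:2]).T)<.08)]
C,S=np.cos(m[2]),np.sin(m[2])
u=(k[:,0]-m[0])*C+(k[:,1]-m[1])*S; v=-(k[:,0]-m[0])*S+(k[:,1]-m[1])*C
for z in np.arange(.012,.042,.006):
    f=(k[:,2]>=z)&(k[:,2]<z+.006)&(u<-.045)&(v<.03)
    if f.sum()>2: print(round(z,3),f.sum(),(np.percentile(u[f],[5,50,95])*1e3).round(1),(np.percentile(v[f],[2,50,98])*1e3).round(1))
E
```

```text
time: 39.55
tool_pos: [0.4444, -0.1465, 0.0542]
ee_rot: [-3.141, 0.0, 2.971]
wrist_force: [0.2, -1.1, -0.9]
width: 0.0358
finger_force: 30.0
shift mm [ 0.4 -0.2 -0.3] turn deg [-0.  0.  0.]
0.012 61 [-84.3 -67.9 -47.9] [-67.3 -30.1  16.7]
0.018 66 [-77.9 -61.2 -50.1] [-31.2  -4.2  29.1]
0.024 10 [-69.7 -63.9 -58. ] [-31.2 -29.5 -25.1]
0.03 8 [-69.5 -65.2 -60.8] [-29.6 -28.4 -27.2]
0.036 12 [-69.3 -64.7 -59.9] [-30.8 -25.5  -4.3]
```

The bar's near end is at y≈-30 mm, so its middle is at about 10 mm, which is home. One last small push, then release and rise.

```bash
python3 -m crank '[[1,[0,0.001,0],[0,0,0]],[1,[0,0,0],[0,0,0]],[1,[0,0,0],[0,0,0]]]' | sed -n 2,4p
python3 -m crank '[[0.5,[0,-0.0005,0],[0,0,0]],[0.4,[0,0,0],[0,0,0]],[0.4,[0,0,0],[0,0,0]],[0.4,[0,0,-0.02],[0,0,0]],[0.4,[0,0,-0.03],[0,0,0]],[0.4,[0,0,-0.04],[0,0,0]],[0.4,[0,0,0],[0,0,0]],[0.4,[0,0,0],[0,0,0]]]'
python3 - <<'E'
from fit import *
s=snap('side');P=cloud(s).reshape(-1,3); w=snap('wrist'); W=cloud(w).reshape(-1,3); c=snap('scene'); S=cloud(c).reshape(-1,3)
for y in (.06,0,-.06): loc(P,mix(m,.03,y),.05,.1)
b0=[*mix(m,-.065,.010),m[2]]
bar(W[W[:,1]<-.11],b0,.01); bar(P[P[:,1]<-.11],b0,.01)
for n,A in (('w',W),('sc',S),('sd',P)):
    A=A[np.isfinite(A[:,0])]; q=mix(m,-.065,.084)
    k=A[(np.hypot(*(A[:,:2]-q).T)<.035)&(A[:,2]>.053)&(A[:,2]<.1)]
    t=k[k[:,2]>.066]
    print(n,len(k),k[:,2].max().round(4) if len(k) else 0,len(t),t.mean(0).round(4) if len(t) else 0)
x,y=mix(m,-.065,.084); togo(x,y,.144,np.pi-.171)
im=w['color'][:,:,::-1]; cv2.imwrite('pics/w7.png',im)
E
```

```text
tool_pos: [0.4444, -0.1464, 0.0543]
ee_rot: [-3.14, 0.0, 2.971]
wrist_force: [-0.7, -5.2, -1.8]
time: 40.7
tool_pos: [0.4451, -0.1458, 0.1453]
ee_rot: [-3.142, 0.003, 2.971]
wrist_force: [0.4, -0.2, -1.0]
width: 0.056
finger_force: 0.0
tube [ 0.5459 -0.1142] 49 mixer xy mm [29.9 59.3]
tube [ 0.5343 -0.1715] 59 mixer xy mm [28.1  0.9]
tube [ 0.5252 -0.232 ] 93 mixer xy mm [ 29.5 -60.3]
bar mixer mm [-62.8  10.3] rel yaw deg -0.7 8.664808385829662
bar mixer mm [-64.4  13.6] rel yaw deg -1.2 9.402443907035826
w 1492 0.0719 550 [ 0.458  -0.0622  0.0698]
sc 167 0.0719 49 [ 0.4575 -0.0595  0.0688]
sd 93 0.0738 30 [ 0.4577 -0.0651  0.07  ]
shift mm [-0.8 72.6 -1.5] turn deg [ 0.1 -0.2  0. ]
```

View pics/w7.png

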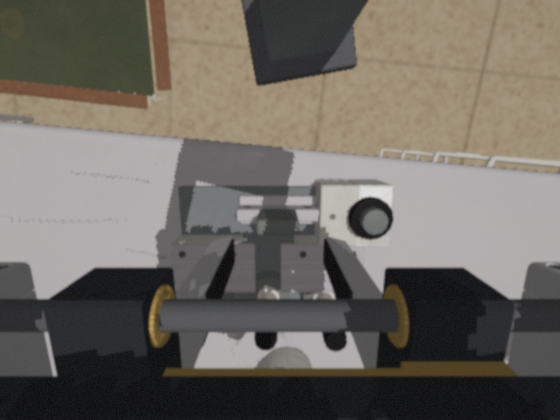

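The bar's foot sits against the box face at x≈318 px, and the contact force of 5 N confirms it. The button is at (372,218) px, which is (0.458, -0.062) m with its top at 0.070 m. Next: close the fingers, move over it and press.

```bash
python3 -m crank '[[1,[-0.0005,0.024,0],[0,0,0]],[1,[-0.0005,0.03,0],[0,0,0]],[1,[0,0.03,0],[0,0,0]],[1,[0,0,0.02],[0,0,0]],[1,[0,0,0],[0,0,0]],[1,[0,0,0],[0,0,0]],[1,[0,0,0],[0,0,0]],[1,[0,0,0],[0,0,0]]]'
python3 -c "
from fit import *
togo(.458,-.0622,.070,np.pi-.171)"
```

```text
time: 41.65
tool_pos: [0.4599, -0.0639, 0.1247]
ee_rot: [-3.141, 0.001, 2.97]
wrist_force: [-0.3, -0.3, 1.3]
width: 0.0003
finger_force: 0.0
shift mm [ 2.2  1.3 54.7] turn deg [-0.   0.1 -0. ]
```

```bash
python3 -m crank '[[1,[0.002,0.0015,0.025],[0,0,0]],[1,[0,0,0.02],[0,0,0]],[1,[0,0,0.008],[0,0,0]],[1,[0,0,0.003],[0,0,0]],[1,[0,0,0],[0,0,0]],[1,[0,0,0],[0,0,0]]]'
```

```text
time: 42.25
tool_pos: [0.4586, -0.0618, 0.0694]
ee_rot: [-3.141, 0.002, 2.971]
wrist_force: [-0.6, -0.4, 1.6]
width: 0.0003
finger_force: 0.9
```

```bash
python3 -m crank '[[1,[0,0,0.002],[0,0,0]],[1,[0,0,0.002],[0,0,0]],[1,[0,0,0.002],[0,0,0]],[1,[0,0,0],[0,0,0]],[1,[0,0,0],[0,0,0]]]'
```

```text
time: 42.75
tool_pos: [0.4589, -0.0618, 0.0642]
ee_rot: [-3.141, 0.003, 2.971]
wrist_force: [-3.0, -0.6, 9.5]
width: 0.0004
finger_force: 4.9
```

The wrist reads 9.5 N, above the 5 N needed, so the button is fully down. Let go and check.

```bash
python3 -m crank '[[1,[0,0,0.001],[0,0,0]],[1,[0,0,0],[0,0,0]],[1,[0,0,-0.02],[0,0,0]],[1,[0,0,-0.04],[0,0,0]],[1,[0,0,-0.04],[0,0,0]],[1,[0,0,-0.03],[0,0,0]],[1,[0,0,0],[0,0,0]],[1,[0,0,0],[0,0,0]]]'
python3 - <<'E'
from fit import *
s=snap('side');P=cloud(s).reshape(-1,3); c=snap('scene'); w=snap('wrist'); A=cloud(w).reshape(-1,3)
for y in (.06,0,-.06): loc(P,mix(m,.03,y),.05,.1)
b0=[*mix(m,-.065,.010),m[2]]; bar(A[A[:,1]<-.11],b0,.01)
A=A[np.isfinite(A[:,0])];k=A[(np.hypot(*(A[:,:2]-[.458,-.062]).T)<.012)&(A[:,2]>.05)&(A[:,2]<.1)];print('button z',np.median(k[:,2]),len(k))
im=np.hstack([cv2.resize(s['color'][150:250,235:335],(400,400)),cv2.resize(c['color'][180:300,190:310],(400,400))])
cv2.imwrite('pics/end.png',im[:,:,::-1])
E
```

```text
time: 43.55
tool_pos: [0.4583, -0.0615, 0.1911]
ee_rot: [-3.142, 0.001, 2.971]
wrist_force: [-0.2, -0.0, -0.5]
width: 0.0006
finger_force: 0.0
tube [ 0.5461 -0.1137] 48 mixer xy mm [29.9 59.8]
tube [ 0.5346 -0.1715] 61 mixer xy mm [28.4  1. ]
tube [ 0.5256 -0.2321] 94 mixer xy mm [ 29.9 -60.3]
bar mixer mm [-62.8   9. ] rel yaw deg -0.8 9.320355850978357
button z 0.06999641672689716 438
```

View pics/end.png

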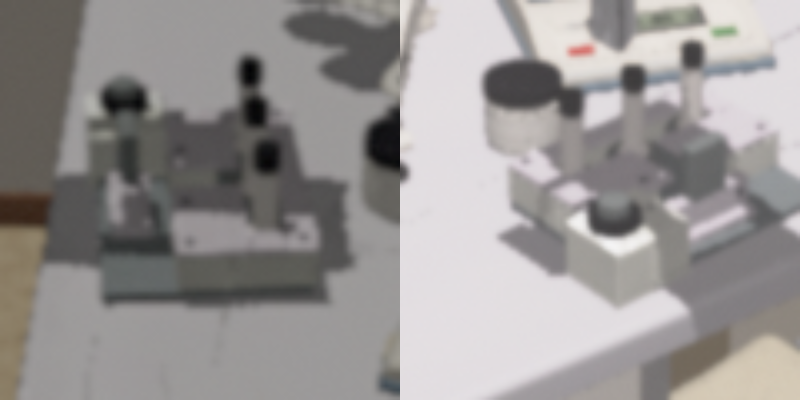

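All three tubes are in their places, the bar is against the box and the button is up again, so I'm handing in.

```bash
python3 -c "
from bench import robot
print(robot.close_job())"
```

```text
the job is handed in; nothing more can be done
None
```

I handed the job in at about 44 s of robot time: by my last camera check all three carriers stand within about 3 mm of their places, the guard bar is fully home in the interlock slot, and the start button was pressed and is up again; no verdict came back.

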